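Square up and mark channel brackets on the pedal fixture

TASK

Take the straightedge from its wooden board, stand it on the bench flush against the front edge of the marking fixture's bed, centred on it, as an end stop, and leave it there while you lay all the U-channel brackets from the bench on the bed, legs down, side by side and square to it, each with one end butted against the straightedge. With everything flush, press the pedal down to its stop, hold it there for about a second to mark them and let it come back up; then put all the brackets in the steel tray and lay the straightedge back along its board, grip up. Leave the other tools on the bench where they are.

Things in the scene. Friction and masses are not known exactly. Their poses are not given: they have to be found in the camera images.
- straightedge: aluminium straightedge: a square-edged bar 280 mm long (its y), 60 mm wide (its x), 22 mm high, with a black grip block on top at its middle, 70 mm long (y), 18 mm thick (x), from 22 to 62 mm above its underside; 0.8 kg. Origin at the centre of the underside, z up. The two long sides are alike
- bed: marking fixture: flat dark steel bed 180 (x) x 280 (y) mm, top 15 mm above the bench, straight vertical front face at x = -90 mm; a 55 mm high housing on it from x = 55 mm back, then a blue box. A marking bar hinged on the housing leans back, 155 mm high, and swings forward and down over the brackets' rear ends, without touching, as the pedal goes down. Origin: centre of underside. Fixed
- bed_edge (a point): middle of the bed's top front edge; axes as the bed's: x into the bed (away from the robot), y along the edge, z up. The straightedge flush on the bench has its origin at x = -30 mm here and stands 7 mm proud of the bed's top; a bracket lying square with its end against it has its origin at x = 45 mm, z = 0
- channel0: stainless U-channel bracket 90 x 32 x 20 mm high, lying legs down, flat top with a dark hole mark at its middle, 4 mm walls, 0.2 kg; origin at the centre of its underside, x along its 90 mm length, y across its 32 mm width, z up. The two ends are alike. It starts on the bench. May be absent (then no pose)
- channel1: stainless U-channel bracket 90 x 32 x 20 mm high, lying legs down, flat top with a dark hole mark at its middle, 4 mm walls, 0.2 kg; origin at the centre of its underside, x along its 90 mm length, y across its 32 mm width, z up. The two ends are alike. It starts on the bench. May be absent (then no pose)
- channel2: stainless U-channel bracket 90 x 32 x 20 mm high, lying legs down, flat top with a dark hole mark at its middle, 4 mm walls, 0.2 kg; origin at the centre of its underside, x along its 90 mm length, y across its 32 mm width, z up. The two ends are alike. It starts on the bench. May be absent (then no pose)
- pedal_pad (a point): point on top of the yellow, black-ribbed pedal tread (115 x 70 x 6 mm), on its middle line, 90 mm from its hinge; 66 mm above the bench when up, about 40 mm at the stop. The hinge is 32 mm up, at the far end (from the robot) of the 130 x 90 mm base plate; the free end rises towards the robot. Press straight down here with shut fingers. Site y is across the tread
- pedal (a joint): pedal angle in rad: 0 up, 0.30 at its stop; a spring returns it (about 5 N at the pedal_pad point to start, 11 N at the stop, less the marking bar's weight)
- tray: open steel tray, outside 135 mm (x) by 230 mm (y), 25 mm high, walls and floor 4 mm; origin at the centre of its underside. Fixed
- board: straightedge's keeper: a flat wooden board 80 mm (x) by 300 mm (y), 8 mm thick, origin at the centre of its underside; the straightedge starts on it, lying along y. Fixed
- tape: green tape measure, 65 x 35 x 60 mm; a bystander, to be left where it is; origin near the middle of its underside
- pliers: blue-handled pliers, 160 mm; a bystander, to be left where it is; origin near the middle of its underside
- driver: screwdriver; a bystander, to be left where it is; origin near the middle of its underside
- file: file, 300 mm; a bystander, to be left where it is; origin near the middle of its underside
Things that resemble listed ones, but are neither listed nor needed, are in the scene too. There is more than one size of the part that bears pedal_pad; the job needs the largest. What is shaped like the channel1 but green is not meant.

How it is judged:
On the way, in this order (a step that is already met when the one before it is completed fails the run):
1. the straightedge stands on the bench flush against the bed's front edge, let go (x of straightedge in the frame of bed_edge between -0.034 and -0.027 m and y of straightedge in the frame of bed_edge between -0.035 and 0.035 m and angle between the y axis of straightedge and the y axis of bed, either way round below 0.03 rad and height (world z) of straightedge below 0.004 m and angle between straightedge's own z axis and vertical below 0.06 rad and contact force between the fingers and straightedge below 0.5 N), for 0.2 s.
2. all brackets lie on the bed with an end against the flush straightedge (x of straightedge in the frame of bed_edge between -0.034 and -0.027 m and y of straightedge in the frame of bed_edge between -0.035 and 0.035 m and angle between the y axis of straightedge and the y axis of bed, either way round below 0.03 rad and height (world z) of straightedge below 0.004 m and angle between straightedge's own z axis and vertical below 0.06 rad and x of channel0 in the frame of bed_edge between 0.04 and 0.05 m and y of channel0 in the frame of bed_edge between -0.125 and 0.125 m and z of channel0 in the frame of bed_edge between -0.004 and 0.004 m and angle between the x axis of each of channel0, channel1, channel2 and the x axis of bed, either way round below 0.07 rad and angle between each of channel0, channel1, channel2's own z axis and vertical below 0.1 rad and x of channel1 in the frame of bed_edge between 0.04 and 0.05 m and y of channel1 in the frame of bed_edge between -0.125 and 0.125 m and z of channel1 in the frame of bed_edge between -0.004 and 0.004 m and x of channel2 in the frame of bed_edge between 0.04 and 0.05 m and y of channel2 in the frame of bed_edge between -0.125 and 0.125 m and z of channel2 in the frame of bed_edge between -0.004 and 0.004 m and value of joint pedal below 0.1 rad), for 0.2 s.
3. the pedal is held at its stop for most of a second while all is flush (x of straightedge in the frame of bed_edge between -0.034 and -0.027 m and y of straightedge in the frame of bed_edge between -0.035 and 0.035 m and angle between the y axis of straightedge and the y axis of bed, either way round below 0.03 rad and height (world z) of straightedge below 0.004 m and angle between straightedge's own z axis and vertical below 0.06 rad and x of channel0 in the frame of bed_edge between 0.04 and 0.05 m and y of channel0 in the frame of bed_edge between -0.125 and 0.125 m and z of channel0 in the frame of bed_edge between -0.004 and 0.004 m and angle between the x axis of each of channel0, channel1, channel2 and the x axis of bed, either way round below 0.07 rad and angle between each of channel0, channel1, channel2's own z axis and vertical below 0.1 rad and x of channel1 in the frame of bed_edge between 0.04 and 0.05 m and y of channel1 in the frame of bed_edge between -0.125 and 0.125 m and z of channel1 in the frame of bed_edge between -0.004 and 0.004 m and x of channel2 in the frame of bed_edge between 0.04 and 0.05 m and y of channel2 in the frame of bed_edge between -0.125 and 0.125 m and z of channel2 in the frame of bed_edge between -0.004 and 0.004 m and value of joint pedal above 0.265 rad), for 0.7 s.
At the end, for the whole second after the job is handed in: Brackets at rest in the tray (origin inside, under 45 mm), straightedge on its board (22 mm, 0.15 rad), pedal up. On the way: straightedge within 4 mm, 0.03 rad of flush, 35 mm of centred; bracket ends within 5 mm, 0.07 rad of it; pedal past 0.265 rad for 0.7 s (x of channel0 in the frame of tray between -0.062 and 0.062 m and y of channel0 in the frame of tray between -0.109 and 0.109 m and height (world z) of each of channel0, channel1, channel2 below 0.045 m and linear speed of each of channel0, channel1, channel2, straightedge below 0.02 m/s and x of channel1 in the frame of tray between -0.062 and 0.062 m and y of channel1 in the frame of tray between -0.109 and 0.109 m and x of channel2 in the frame of tray between -0.062 and 0.062 m and y of channel2 in the frame of tray between -0.109 and 0.109 m and x of straightedge in the frame of board between -0.022 and 0.022 m and y of straightedge in the frame of board between -0.03 and 0.03 m and height (world z) of straightedge between 0.005 and 0.012 m and angle between straightedge's own z axis and vertical below 0.06 rad and angle between the y axis of straightedge and the y axis of board, either way round below 0.15 rad and value of joint pedal below 0.05 rad); the robot touches nothing.
It fails at once if another tool on the bench is shoved more than 6 cm (distance of any of tape, pliers, driver, file from where it was at the start of the episode above 0.06 m).
Of channel0, channel1, channel2 only 2 to 3 are there at a start; the rules pass over those that are not, and their reading is None.
At some moment in a run one of channel0, channel1, channel2, straightedge may be knocked a few centimetres aside while the robot is not near it.
Once in a run the grip may slacken for a moment while it holds something.
It also fails if it takes over 210 s, if anything falls off the work surface, if the arm or the gripper's body presses on something with over 40 N, if the wrist force passes 120 N, or if a joint passes its speed limit or range.

ROBOT

A 6-joint arm with a two-finger parallel gripper is mounted at the origin on the work surface. World frame = base frame: x ahead of the robot, y to its left, z up, the work surface at z = 0. Lengths are in m, angles in rad, forces in N, time in s.
With the tool pointing down it reaches from about 0.3 to 0.875 m from the base axis. Payload 6.4 kg.
Tool frame: the origin (TCP) lies between the finger pads; the fingertips stand 19 mm ahead of it and the grasp point (between the pads) is the TCP (ctrl.tips_ahead is the z of the fingertips in the tool frame, in m); z points along the fingers, y is the line along which they close (so a half turn about z gives the same grasp; the last joint's range is limited). The gripper opens to 85 mm and grips with 20 to 120 N. Pads are 22 mm wide; open, the fingers measure 114 mm over their backs; the gripper's body (76 mm by 85 mm) begins 54 mm behind the grasp point. The pads swing forward as they close: fully open they stand 13 mm farther back than shut.
Start: joints at [-1.39, 0.181, 1.607, -0, 1.354, -0.206], TCP at [0.217, -0.533, 0.25] pointing down, gripper open.
Joint ranges: [-2.99, 2.99], [-0.89, 2.07], [0.3, 2.58], [-1.14, 4.28], [0, 2.63], [-3.12, 3.12]. Speed limits (rad/s): [2.57, 2.57, 3.01, 3.14, 3.14, 3.14].

INTERFACE

Orientations are given as a unit quaternion [w, x, y, z].
In Python, from bench import readout, vision, ctrl gives the robot as it stands.
- The arm moves only by the tool play_rows, never from a script. Its arguments are lists of equal length, an entry for each row: "xyz": the shift along the tool's x, y, z in mm, a list of three; "rot": the turn, a rotation vector about the tool's x, y, z in rad, a list of three; "grip": the opening, from 0 (shut) to 1 (fully open). In form: {"xyz": [[x, y, z], ...], "rot": [[rx, ry, rz], ...], "grip": [grip, ...]}. A call has exactly 10 rows; each row is the pose to reach, as a shift and turn from the pose commanded when the call began, along the tool's axes at that moment; what a row does not reach only later rows make up. A row lasts 1/8 s, in which the tool goes at most 62.5 mm and 10.7 degrees, less where a joint would pass 70% of its speed; a pose out of reach is approached as far as the arm can. A call with a gripper value outside its range is refused whole. The fingers move at their own pace and stop on an object; the grip force is fixed at half the most. Time passes only in rows, so rows that repeat a pose let the fingers close, or fill a call up. It gives the time, the measured TCP pose, the force, the opening and the grip force at its end, in the units of the state.
- readout.get_obs(): the state, without advancing time (a new reading comes with each control period).
- vision.camera(name): name is "scene" or "top" or "wrist"; returns a dict with "color" (384x512x3 uint8, red, green, blue), "depth" (384x512 float32, m along the optical axis (not along the pixel's ray), 0 where there is no reading), "camera_matrix" (3x3 intrinsics, pixels), "extrinsics" (4x4, takes a point from camera to world coordinates); the wrist camera has in their place "hand_eye" (4x4, takes a point from camera to tool coordinates, whose origin is the TCP and whose axes are the flange's). Camera axes: x right, y down, z forward; pixel columns grow to the right and rows downward; lengths in m; the calibration is good to about 2 mm. A picture is of the moment at which its call begins: read the wrist's pose just before it.
- ctrl.hand_in(): hands the job in; it is judged then, once.
The state is a dict: "time_s": time; "q": joint angles; "dq": joint speeds; "joint_efforts": joint torques, N m; "eef_pos": TCP position; "eef_rot": TCP orientation; "wrist_force": force on the tool from outside, world axes, zero at the start; "torque": the same for the moment, N m; "opening": opening from 0.0 (shut) to 1.0 (fully open); "grasp_force": force on a finger pad.
Only numpy, scipy, OpenCV 4.12 (cv2) and the standard library are available. Lean on these libraries where they do the work, as an engineer would, in place of code of your own. Each camera call takes 0.05 s, during which the arm holds its last target. There are 200 camera calls.

## Working session

There is one attempt and no reset: what is moved stays moved. The work goes in short steps, Python scripts to look and compute and a tool call to move; the robot and the scene stay as the last step left them, time stands still between calls to the robot, and variables do not carry over. Pictures are saved under pics/ and viewed, at most 14 in all, crops included, and the job is handed in when it is done.

Besides the shell and the picture viewer there is one more tool, called after "Emit:" in YAML: its name, and indented under it one key for each argument. play_rows: Moves the arm, as the interface text tells. Its arguments: {"type":"object","properties":{"xyz":{"type":"array","items":{"type":"array","items":{"type":"number"}}},"rot":{"type":"array","items":{"type":"array","items":{"type":"number"}}},"grip":{"type":"array","items":{"type":"number"}}},"required":["xyz","rot","grip"]}

```bash
mkdir -p pics; ls; cat > h.py <<'E'
import numpy as np, cv2
from scipy.spatial.transform import Rotation as R
from bench import readout, vision, ctrl
def T_tool(o=None):
    o=o or readout.get_obs(); q=o['eef_rot']; T=np.eye(4)
    T[:3,:3]=R.from_quat([q[1],q[2],q[3],q[0]]).as_matrix(); T[:3,3]=o['eef_pos']; return T
def cam(n):
    T=T_tool(); c=vision.camera(n)
    c['E']=T@c['hand_eye'] if n=='wrist' else np.array(c['extrinsics'])
    return c
def pts(c):
    d=c['depth'];K=np.array(c['camera_matrix']);v,u=np.indices(d.shape)
    p=np.stack([(u-K[0,2])/K[0,0]*d,(v-K[1,2])/K[1,1]*d,d],-1)
    return p@c['E'][:3,:3].T+c['E'][:3,3]
def ray(c,u,v,z):
    K=np.array(c['camera_matrix']);r=c['E'][:3,:3]@np.array([(u-K[0,2])/K[0,0],(v-K[1,2])/K[1,1],1]);o=c['E'][:3,3]
    return o+r*(z-o[2])/r[2]
def save(c,n,crop=None,s=1):
    im=c['color'][:,:,::-1]
    if crop: x0,y0,x1,y1=crop; im=im[y0:y1,x0:x1]
    cv2.imwrite('pics/'+n+'.png',cv2.resize(im,None,fx=s,fy=s,interpolation=cv2.INTER_CUBIC))
E
python3 - <<'E'
from h import *
import pickle
for n in ['top','scene']:
    c=cam(n); save(c,n+'0',s=1.56); pickle.dump(c,open(n+'0.pkl','wb'))
    print(n,c['E'].round(3).tolist(),np.array(c['camera_matrix']).round(1).tolist())
print(readout.get_obs())
E
```

```text
pics
top [[0.006, -0.998, 0.059, 0.399], [-1.0, -0.005, 0.015, -0.158], [-0.014, -0.059, -0.998, 1.675], [0.0, 0.0, 0.0, 1.0]] [[409.1, 0.0, 262.4], [0.0, 409.1, 191.2], [0.0, 0.0, 1.0]]
scene [[-0.435, 0.671, -0.6, 1.349], [0.9, 0.336, -0.277, 0.263], [0.016, -0.661, -0.751, 1.168], [0.0, 0.0, 0.0, 1.0]] [[431.8, 0.0, 246.1], [0.0, 431.8, 196.3], [0.0, 0.0, 1.0]]
{'time_s': 0.1, 'q': array([-1.39030499e+00,  1.81483481e-01,  1.60790466e+00, -3.41854481e-06,
        1.35377977e+00, -2.06306452e-01]), 'dq': array([-0.00049151, -0.00208677, -0.00186764,  0.0003514 , -0.00062506,
       -0.00036254]), 'joint_efforts': array([ 3.00811989e-04, -4.45873797e+01, -3.52236664e+01, -3.12986895e-04,
        4.14110589e-03, -3.02881824e-05]), 'eef_pos': array([ 0.21683158, -0.53205233,  0.24946642]), 'eef_rot': array([-7.87584519e-04,  9.81356277e-01,  1.92195829e-01,  8.49732933e-06]), 'wrist_force': array([-0.16247705, -0.27527578, -0.62265421]), 'torque': array([-0.04896391,  0.00717736,  0.01331594]), 'grasp_force': 0.0, 'opening': 0.9980881642031547}
```

View pics/top0.png

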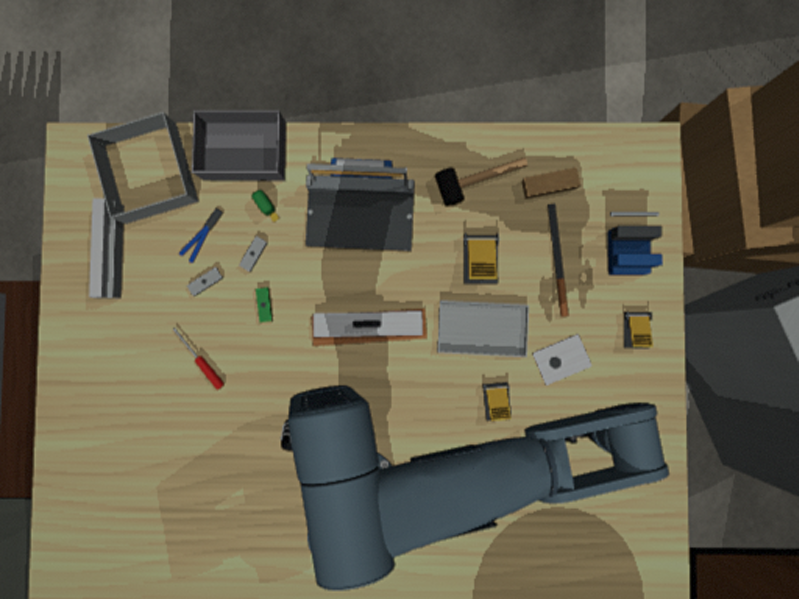

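View pics/scene0.png

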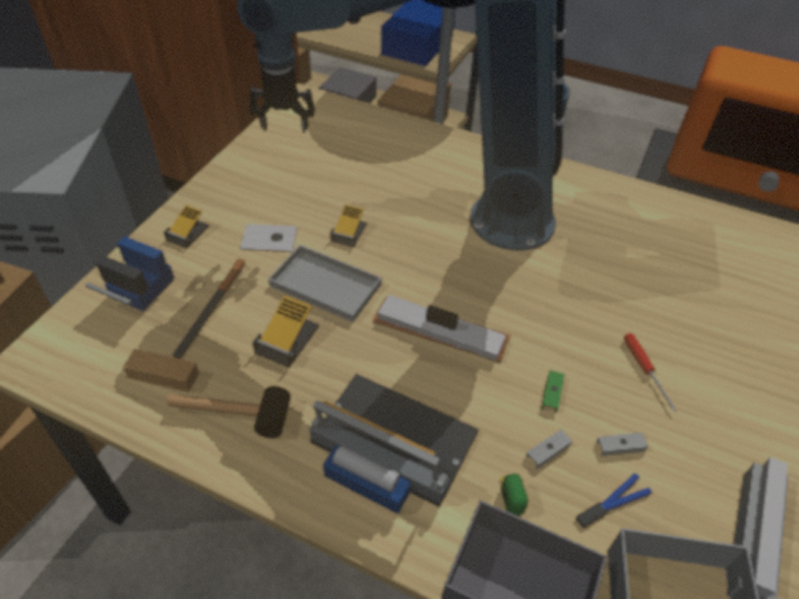

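Top (800 px view): the two steel brackets are at (205,281) and (253,253). The green lookalike at (264,304) is excluded. The straightedge is at (367,324), the bed at (360,215) and the tray at (483,328); the deep dark box (238,145) and the frame (143,165) are not the tray. The pedals are at (482,255), (497,400) and (638,328), and the first is the largest. Next I'll measure them and take a close crop.

```bash
cat >> h.py <<'E'
def rect(c,box,zlo,zhi,ztop,extra=None,show=True):
    "min-area rect (world) of pixels in box (top-native px) whose height is in range"
    P=pts(c);x0,y0,x1,y1=box;m=np.zeros(P.shape[:2],np.uint8)
    m[y0:y1,x0:x1]=1;m&=((P[...,2]>zlo)&(P[...,2]<zhi)).astype(np.uint8)
    if extra is not None:m&=extra.astype(np.uint8)
    n,l,s,_=cv2.connectedComponentsWithStats(m)
    i=1+np.argmax(s[1:,4]);v,u=np.nonzero(l==i)
    W=np.array([ray(c,a,b,ztop)[:2] for a,b in zip(u,v)])
    (cx,cy),(w,h),a=cv2.minAreaRect((W*1000).astype(np.float32))
    if w<h:w,h,a=h,w,a-90   # long axis angle
    return np.array([cx,cy]),(w,h),(a+90)%180-90,np.median(P[l==i][:,2])
E
python3 - <<'E'
from h import *
import pickle
c=pickle.load(open('top0.pkl','rb'));s=1/1.5625
P=pts(c);print('bench z',np.median(P[200:300,60:100,2]))
B=lambda *b:[int(x*s) for x in b]
for n,b,lo,hi,zt in [('ch_a',B(180,260,228,302),.01,.03,.02),('ch_b',B(232,228,274,278),.01,.03,.02),('green',B(250,282,278,326),.01,.03,.02),
 ('se',B(300,300,440,352),.018,.045,.03),('grip',B(300,300,440,352),.055,.09,.07),('board',B(300,300,440,352),.004,.045,.008),
 ('bed',B(296,150,424,256),.008,.024,.015),('tray',B(430,294,536,362),.012,.035,.025),('pedal',B(455,225,505,290),.035,.09,.06),('plate',B(455,225,505,290),.003,.09,.03)]:
    print(n,*rect(c,b,lo,hi,zt))
save(c,'crop0',crop=(100,120,290,230),s=4)
E
```

```text
bench z -0.0005381101756072315
ch_a [537.74353027 404.43115234] (95.50023651123047, 34.0054931640625) -58.51607322692871 0.0191510612807122
ch_b [611.35845947 276.22689819] (89.48118591308594, 37.158145904541016) -29.245384216308594 0.019555449416055137
green [478.63088989 245.91900635] (89.3707504272461, 35.339439392089844) 8.265510559082031 0.020162998244915076
se [429.57681274 -26.23800659] (278.93780517578125, 59.88568115234375) -88.3086713552475 0.030036019929973623
grip [431.1651001  -25.48960876] (66.83740997314453, 15.687636375427246) -89.68756112456322 0.06937077965582028
board [423.28781128 -18.24095154] (320.8222961425781, 96.10086059570312) -84.21716547012329 0.027964084661645683
bed [700.16418457   0.79161072] (285.2518615722656, 154.3888397216797) 88.41159057617188 0.01531984903620831
tray [ 419.48324585 -323.79089355] (230.3361053466797, 134.8602752685547) 87.49103546142578 0.024077639657583583
pedal [ 602.20202637 -322.53085327] (114.60933685302734, 87.98690795898438) 5.682255744934082 0.05474799751538284
plate [ 601.87817383 -310.62332153] (157.73777770996094, 117.9714584350586) 3.898123025894165 0.04184249677442753
```

View pics/crop0.png

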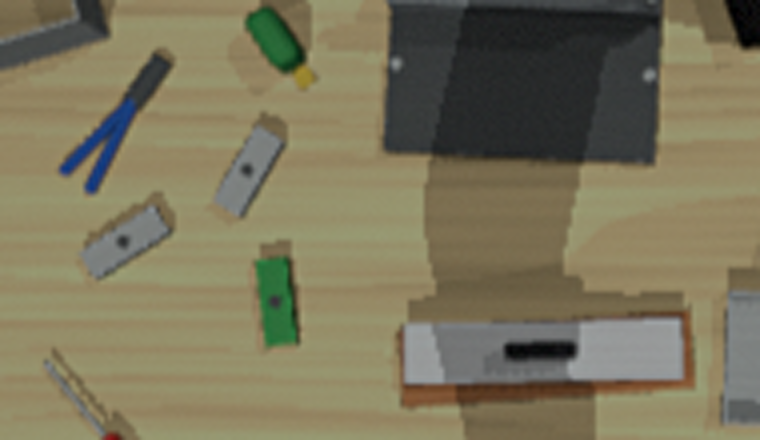

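Crop: the two grey brackets with hole marks are at (123,242) and (248,170), and the green one at (275,303) is rejected. Now the wrist view over the straightedge and bed.

```bash
cat >> h.py <<'E'
def go(x,y,z,yaw):
    "print shift(mm)/rotvec in tool axes to reach tool-down pose, tool x at yaw deg (world)"
    T=T_tool();a=np.deg2rad(yaw)
    G=np.array([[np.cos(a),np.sin(a),0],[np.sin(a),-np.cos(a),0],[0,0,-1]])
    d=T[:3,:3].T@(np.array([x,y,z])-T[:3,3])*1000
    r=R.from_matrix(T[:3,:3].T@G).as_rotvec()
    print('xyz',d.round(1).tolist(),'rot',r.round(3).tolist())
E
python3 -c "
from h import *
c=cam('wrist');print(np.array(c['hand_eye']).round(3).tolist(),np.array(c['camera_matrix']).round(0).tolist())
go(.47,-.02,.36,90)"
```

```text
[[-0.001, -0.957, -0.29, 0.073], [1.0, -0.001, -0.002, -0.0], [0.002, -0.29, 0.957, -0.123], [0.0, 0.0, 0.0, 1.0]] [[270.0, 0.0, 258.0], [0.0, 270.0, 191.0], [0.0, 0.0, 1.0]]
xyz [427.7, -379.0, -109.8] rot [-0.001, -0.001, -1.184]
```

Emit:
play_rows:
  xyz:
    - [43,-38,-11]
    - [86,-76,-22]
    - [128,-114,-33]
    - [171,-152,-44]
    - [214,-190,-55]
    - [257,-227,-66]
    - [299,-265,-77]
    - [342,-303,-88]
    - [385,-341,-99]
    - [428,-379,-110]
  rot:
    - [0,0,-0.118]
    - [0,0,-0.237]
    - [0,0,-0.355]
    - [0,0,-0.474]
    - [0,0,-0.592]
    - [0,0,-0.71]
    - [0,0,-0.829]
    - [0,0,-0.947]
    - [0,0,-1.066]
    - [0,0,-1.184]
  grip: [0.6,0.6,0.6,0.6,0.6,0.6,0.6,0.6,0.6,0.6]

```text
time_s: 1.4
eef_pos: [0.4708, -0.0182, 0.3607]
eef_rot: [0.0, 0.706, 0.708, 0.0]
wrist_force: [1.4, -0.1, -0.4]
opening: 0.6
grasp_force: 0.0
```

```bash
python3 - <<'E'
from h import *
import pickle
o=readout.get_obs();print(o['eef_pos'],o['time_s'],abs(o['dq']).max())
c=cam('wrist');pickle.dump(c,open('w1.pkl','wb'));save(c,'w1',s=1.5)
P=pts(c);print(np.percentile(P[...,2],[5,25,50,75]))
o=readout.get_obs();print(o['eef_pos'])
E
```

```text
[ 0.47076177 -0.01818454  0.36066126] 1.4 1.0206830033895926
[-0.00192352 -0.00067267  0.00072036  0.05404613]
[ 0.47291814 -0.01250484  0.36220691]
```

View pics/w1.png

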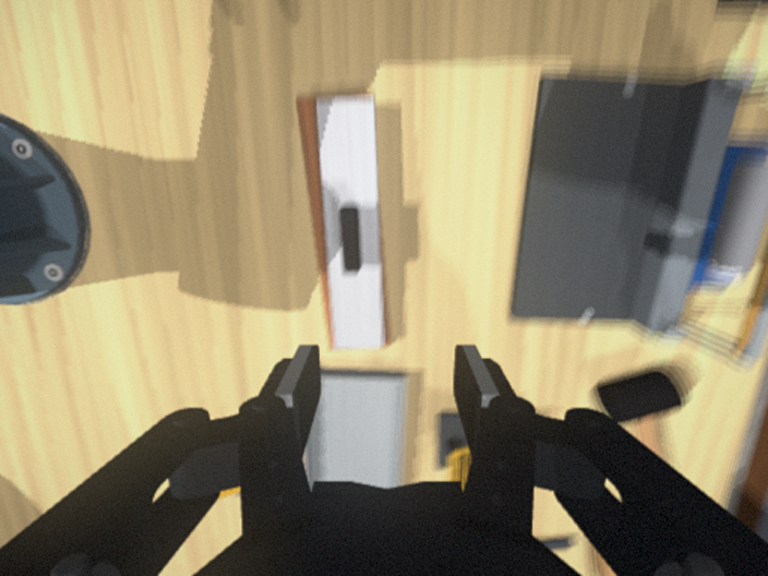

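Wrist view: straightedge at (350,225), front edge of the bed along (540,75)–(512,320). It is blurred because the arm was still moving, so I'll retake it settled and fit the edges.

```bash
cat >> h.py <<'E'
def settle(n=4):
    for _ in range(n):vision.camera('wrist')
def edge(c,zlo,zhi,zpl,y0,y1,side,box,x0=-9,x1=9):
    "fit line x=a+b*y (world) to the lowest-u(side=0)/highest-u(side=1) pixels of height mask, rows in box (wrist, yaw 90: right=+x)"
    P=pts(c);m=(P[...,2]>zlo)&(P[...,2]<zhi)&(P[...,1]>y0)&(P[...,1]<y1)&(P[...,0]>x0)&(P[...,0]<x1)
    bx0,by0,bx1,by1=box;Q=[]
    for v in range(by0,by1):
        u=np.nonzero(m[v,bx0:bx1])[0]
        if len(u)>3:
            # run end
            uu=bx0+(u[0]-.5 if side==0 else u[-1]+.5);Q.append(ray(c,uu,v,zpl))
    Q=np.array(Q)
    for _ in range(3):
        b,a=np.polyfit(Q[:,1],Q[:,0],1);r=Q[:,0]-a-b*Q[:,1];k=abs(r)<max(.002,2*r.std());Q=Q[k]
    return a,b,r.std(),len(Q)
E
python3 - <<'E'
from h import *
import pickle
settle(6);o=readout.get_obs();print(o['eef_pos'],abs(o['dq']).max())
c=cam('wrist');pickle.dump(c,open('w2.pkl','wb'))
print('bed front',edge(c,.008,.025,.015,-.12,.13,0,(330,40,500,220),.55))
print('se left',edge(c,.022,.04,.03,-.16,.11,0,(190,50,265,240)),'right',edge(c,.022,.04,.03,-.16,.11,1,(190,50,265,240)))
print('grip',rect(c,(200,50,270,240),.05,.09,.07),'se',rect(c,(190,50,270,240),.02,.09,.03),'board',rect(c,(190,50,270,240),.003,.09,.008))
print('bed',rect(c,(320,20,520,230),.006,.026,.015))
go(.431,-.0255,.15,90)
E
```

```text
[ 0.46982407 -0.02105309  0.35972288] 0.011063636608894582
bed front (np.float64(0.6243197943799489), np.float64(0.04392002730371236), np.float64(0.0006163040521363368), 149)
se left (np.float64(0.3980261640275115), np.float64(-0.02262209432928414), np.float64(0.00048257032669980787), 160) right (np.float64(0.4580281850956809), np.float64(-0.021901175206650907), np.float64(0.000491405200371019), 159)
grip (array([429.39190674, -23.18343353]), (70.26383209228516, 19.11505889892578), -88.6789208650589, np.float64(0.06904128116601374)) se (array([428.59277344, -24.70355225]), (279.0300598144531, 60.001121520996094), -88.72518146038055, np.float64(0.029529180363881524)) board (array([422.55639648, -25.89530945]), (298.48828125, 83.69792175292969), -86.1074948310852, np.float64(0.029142313466832215))
bed (array([7.01417419e+02, 5.50079346e-02]), (280.7046203613281, 156.64324951171875), 87.47960662841797, np.float64(0.014247280234744697))
xyz [-4.4, -38.7, 209.9] rot [-0.001, 0.0, -0.002]
```

```bash
python3 -c "
from h import *
go(.4287,-.0247,.12,91.3);go(.4287,-.0247,.0525,91.3)"
```

```text
xyz [-3.6, -41.0, 239.9] rot [-0.001, 0.0, -0.025]
xyz [-3.6, -40.9, 307.4] rot [-0.001, 0.0, -0.025]
```

Emit:
play_rows:
  xyz:
    - [-4,-41,60]
    - [-4,-41,120]
    - [-4,-41,180]
    - [-4,-41,230]
    - [-4,-41,265]
    - [-4,-41,290]
    - [-4,-41,307]
    - [-4,-41,307]
    - [-4,-41,307]
    - [-4,-41,307]
  rot:
    - [0,0,-0.025]
    - [0,0,-0.025]
    - [0,0,-0.025]
    - [0,0,-0.025]
    - [0,0,-0.025]
    - [0,0,-0.025]
    - [0,0,-0.025]
    - [0,0,-0.025]
    - [0,0,-0.025]
    - [0,0,-0.025]
  grip: [0.6,0.6,0.6,0.6,0.6,0.6,0.6,0.6,0.6,0.6]

```text
time_s: 3.05
eef_pos: [0.4301, -0.0246, 0.0542]
eef_rot: [0.001, 0.698, 0.716, 0.0]
wrist_force: [-0.6, 0.1, 0.4]
opening: 0.601
grasp_force: 0.0
```

Emit:
play_rows:
  xyz:
    - [0,0,0]
    - [0,0,0]
    - [0,0,0]
    - [0,0,0]
    - [0,0,0]
    - [0,0,0]
    - [0,0,0]
    - [0,0,-5]
    - [0,0,-15]
    - [0,0,-30]
  rot:
    - [0,0,0]
    - [0,0,0]
    - [0,0,0]
    - [0,0,0]
    - [0,0,0]
    - [0,0,0]
    - [0,0,0]
    - [0,0,0]
    - [0,0,0]
    - [0,0,0]
  grip: [0,0,0,0,0,0,0,0,0,0]

```text
time_s: 4.3
eef_pos: [0.4284, -0.0237, 0.0834]
eef_rot: [-0.001, 0.698, 0.716, -0.0]
wrist_force: [0.4, -0.0, -7.3]
opening: 0.2
grasp_force: 59.0
```

```bash
python3 -c "
from h import *
o=readout.get_obs();print(o['eef_pos'],o['opening'],o['grasp_force'])
go(.584,.005,.083,87.5);go(.584,.005,.046,87.5)"
```

```text
[ 0.42841685 -0.0237463   0.08337   ] 0.1995219789737354 59.011178612709045
xyz [24.8, 156.3, 0.1] rot [-0.002, -0.001, 0.069]
xyz [24.8, 156.3, 37.1] rot [-0.002, -0.001, 0.069]
```

Emit:
play_rows:
  xyz:
    - [5,25,0]
    - [10,55,0]
    - [15,85,0]
    - [20,115,0]
    - [24,140,0]
    - [25,156,0]
    - [25,156,12]
    - [25,156,24]
    - [25,156,34]
    - [25,156,34]
  rot:
    - [0,0,0.02]
    - [0,0,0.04]
    - [0,0,0.06]
    - [0,0,0.069]
    - [0,0,0.069]
    - [0,0,0.069]
    - [0,0,0.069]
    - [0,0,0.069]
    - [0,0,0.069]
    - [0,0,0.069]
  grip: [0,0,0,0,0,0,0,0,0,0]

```text
time_s: 5.55
eef_pos: [0.583, 0.005, 0.0477]
eef_rot: [-0.001, 0.723, 0.691, -0.001]
wrist_force: [-0.2, 0.2, -7.6]
opening: 0.205
grasp_force: 60.1
```

```bash
python3 - <<'E'
from h import *
import pickle
settle(3);o=readout.get_obs();print(o['eef_pos'],o['opening'],o['grasp_force'],o['wrist_force'])
c=cam('wrist');pickle.dump(c,open('w3.pkl','wb'));save(c,'w3',s=1.3)
P=pts(c)
# profile of heights across rows
for v in (60,90,120): print([(u,*P[v,u].round(3)) for u in range(200,330,10)])
go(.5955,.0045,.0445,87.5)
E
```

```text
[0.58483729 0.00470236 0.04958967] 0.20414497641611762 60.061765909194946 [-0.36055076 -0.06201664 -6.91674467]
[(200, np.float64(0.56), np.float64(0.103), np.float64(0.026)), (210, np.float64(0.565), np.float64(0.103), np.float64(0.026)), (220, np.float64(0.57), np.float64(0.103), np.float64(0.026)), (230, np.float64(0.575), np.float64(0.103), np.float64(0.025)), (240, np.float64(0.58), np.float64(0.102), np.float64(0.026)), (250, np.float64(0.585), np.float64(0.102), np.float64(0.025)), (260, np.float64(0.59), np.float64(0.102), np.float64(0.025)), (270, np.float64(0.595), np.float64(0.102), np.float64(0.024)), (280, np.float64(0.6), np.float64(0.102), np.float64(0.025)), (290, np.float64(0.605), np.float64(0.101), np.float64(0.025)), (300, np.float64(0.61), np.float64(0.101), np.float64(0.025)), (310, np.float64(0.615), np.float64(0.101), np.float64(0.025)), (320, np.float64(0.625), np.float64(0.105), np.float64(-0.002))]
[(200, np.float64(0.558), np.float64(0.089), np.float64(0.026)), (210, np.float64(0.564), np.float64(0.089), np.float64(0.026)), (220, np.float64(0.569), np.floa
[... 848 characters left out ...]
float64(0.025)), (230, np.float64(0.573), np.float64(0.074), np.float64(0.026)), (240, np.float64(0.578), np.float64(0.074), np.float64(0.025)), (250, np.float64(0.583), np.float64(0.073), np.float64(0.025)), (260, np.float64(0.588), np.float64(0.073), np.float64(0.025)), (270, np.float64(0.594), np.float64(0.073), np.float64(0.025)), (280, np.float64(0.599), np.float64(0.073), np.float64(0.026)), (290, np.float64(0.604), np.float64(0.072), np.float64(0.025)), (300, np.float64(0.61), np.float64(0.072), np.float64(0.025)), (310, np.float64(0.615), np.float64(0.072), np.float64(0.024)), (320, np.float64(0.626), np.float64(0.071), np.float64(-0.001))]
xyz [0.3, 10.5, 5.3] rot [0.001, 0.0, -0.0]
```

View pics/w3.png

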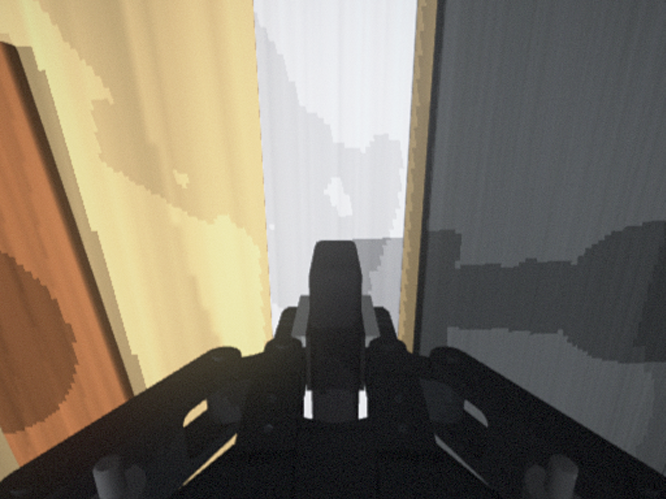

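The gap is a parallel strip at about (428,0)–(410,340), with the straightedge 3 mm above the bench. I'll lower it and push it in.

Emit:
play_rows:
  xyz:
    - [0,0,2]
    - [0,0,3.5]
    - [0,3,3.5]
    - [0,6,3.5]
    - [0,8,3.5]
    - [0,9,3.5]
    - [0,10,3.5]
    - [0,11,3.5]
    - [0,11,3.5]
    - [0,11,3.5]
  rot:
    - [0,0,0]
    - [0,0,0]
    - [0,0,0]
    - [0,0,0]
    - [0,0,0]
    - [0,0,0]
    - [0,0,0]
    - [0,0,0]
    - [0,0,0]
    - [0,0,0]
  grip: [0,0,0,0,0,0,0,0,0,0]

```text
time_s: 7.0
eef_pos: [0.5958, 0.0043, 0.0459]
eef_rot: [0.0, 0.722, 0.691, 0.0]
wrist_force: [-3.4, 1.2, -0.9]
opening: 0.202
grasp_force: 61.0
```

```bash
cat >> h.py <<'E'
def gap(c):
    b=edge(c,-.01+.026-.006,.04,.022,.05,.2,1,(200,20,360,150),.5,.6295)
    P=pts(c);m=(P[...,2]>.019)&(P[...,2]<.03)&(P[...,1]>.045)&(P[...,0]<.64);m[150:]=0
    print('se z',np.median(P[m][:,2]));return b
E
python3 - <<'E'
from h import *
import pickle
settle(3);o=readout.get_obs();print(o['eef_pos'],o['opening'],o['grasp_force'],o['wrist_force'])
c=cam('wrist');pickle.dump(c,open('w4.pkl','wb'))
P=pts(c)
for v in (30,60,90,120): print([(u,*(P[v,u,[0,2]]*1000).round(0)) for u in range(296,330,2)])
E
```

```text
[0.59580634 0.0043282  0.04589365] 0.20099798473958544 60.95567464828491 [-3.24903889  0.67685537 -0.37477651]
[(296, np.float64(619.0), np.float64(22.0)), (298, np.float64(620.0), np.float64(21.0)), (300, np.float64(621.0), np.float64(21.0)), (302, np.float64(621.0), np.float64(22.0)), (304, np.float64(623.0), np.float64(20.0)), (306, np.float64(623.0), np.float64(21.0)), (308, np.float64(624.0), np.float64(22.0)), (310, np.float64(625.0), np.float64(21.0)), (312, np.float64(626.0), np.float64(21.0)), (314, np.float64(627.0), np.float64(22.0)), (316, np.float64(628.0), np.float64(21.0)), (318, np.float64(629.0), np.float64(21.0)), (320, np.float64(632.0), np.float64(13.0)), (322, np.float64(633.0), np.float64(14.0)), (324, np.float64(634.0), np.float64(15.0)), (326, np.float64(635.0), np.float64(15.0)), (328, np.float64(636.0), np.float64(14.0))]
[(296, np.float64(618.0), np.float64(23.0)), (298, np.float64(619.0), np.float64(22.0)), (300, np.float64(621.0), np.float64(21.0)), (302, np.float64(622.0), np.float64(21.0)), (304, np.float64(623.0), np.float64(21.0)), (306, np.float64(62
[... 1306 characters left out ...]
8, np.float64(620.0), np.float64(21.0)), (300, np.float64(620.0), np.float64(23.0)), (302, np.float64(622.0), np.float64(21.0)), (304, np.float64(623.0), np.float64(21.0)), (306, np.float64(624.0), np.float64(21.0)), (308, np.float64(625.0), np.float64(21.0)), (310, np.float64(626.0), np.float64(22.0)), (312, np.float64(627.0), np.float64(22.0)), (314, np.float64(630.0), np.float64(10.0)), (316, np.float64(630.0), np.float64(14.0)), (318, np.float64(632.0), np.float64(14.0)), (320, np.float64(633.0), np.float64(15.0)), (322, np.float64(634.0), np.float64(14.0)), (324, np.float64(635.0), np.float64(15.0)), (326, np.float64(636.0), np.float64(14.0)), (328, np.float64(637.0), np.float64(13.0))]
```

Emit:
play_rows:
  xyz:
    - [0,1,0]
    - [0,2,0]
    - [0,3,0]
    - [0,3,0]
    - [0,3,0]
    - [0,3,0]
    - [0,3,0]
    - [0,3,0]
    - [0,3,0]
    - [0,3,0]
  rot:
    - [0,0,0]
    - [0,0,0]
    - [0,0,0]
    - [0,0,0]
    - [0,0,0]
    - [0,0,0]
    - [0,0,0]
    - [0,0,0]
    - [0,0,0]
    - [0,0,0]
  grip: [0,0,0,0,0,0,0,0,0,0]

```text
time_s: 8.45
eef_pos: [0.598, 0.0043, 0.0459]
eef_rot: [-0.001, 0.722, 0.691, -0.001]
wrist_force: [-6.7, -1.2, 3.0]
opening: 0.204
grasp_force: 61.7
```

Emit:
play_rows:
  xyz:
    - [0,1,0]
    - [0,2,0]
    - [0,2,0]
    - [0,2,0]
    - [0,2,0]
    - [0,2,0]
    - [0,2,0]
    - [0,2,0]
    - [0,2,0]
    - [0,2,0]
  rot:
    - [0,0,0]
    - [0,0,0]
    - [0,0,0]
    - [0,0,0]
    - [0,0,0]
    - [0,0,0]
    - [0,0,0]
    - [0,0,0]
    - [0,0,0]
    - [0,0,0]
  grip: [0,0,0,0,0,0,0,0,0,0]

```text
time_s: 9.7
eef_pos: [0.5984, 0.0042, 0.046]
eef_rot: [-0.002, 0.722, 0.692, -0.002]
wrist_force: [-14.7, 0.2, 9.8]
opening: 0.205
grasp_force: 62.8
```

```bash
python3 - <<'E'
from h import *
import pickle
c=cam('wrist');pickle.dump(c,open('w5.pkl','wb'));save(c,'w5',crop=(180,0,380,200),s=3)
P=pts(c)
for v in (30,60,90,120): print([(u,*(P[v,u,[0,2]]*1000).round(0)) for u in range(306,326,2)])
E
```

```text
[(306, np.float64(626.0), np.float64(20.0)), (308, np.float64(627.0), np.float64(21.0)), (310, np.float64(628.0), np.float64(22.0)), (312, np.float64(629.0), np.float64(20.0)), (314, np.float64(630.0), np.float64(22.0)), (316, np.float64(631.0), np.float64(22.0)), (318, np.float64(632.0), np.float64(21.0)), (320, np.float64(634.0), np.float64(13.0)), (322, np.float64(635.0), np.float64(15.0)), (324, np.float64(636.0), np.float64(16.0))]
[(306, np.float64(626.0), np.float64(21.0)), (308, np.float64(627.0), np.float64(21.0)), (310, np.float64(628.0), np.float64(22.0)), (312, np.float64(629.0), np.float64(21.0)), (314, np.float64(630.0), np.float64(22.0)), (316, np.float64(631.0), np.float64(22.0)), (318, np.float64(633.0), np.float64(13.0)), (320, np.float64(634.0), np.float64(15.0)), (322, np.float64(635.0), np.float64(15.0)), (324, np.float64(637.0), np.float64(13.0))]
[(306, np.float64(626.0), np.float64(21.0)), (308, np.float64(627.0), np.float64(22.0)), (310, np.float64(628.0), np.float64(23.0)), (312, np.float64(629.0), np.float64(20.0)), (314, np.float64(630.0), np.float64(21.0)), (316, np.float64(633.0), np.float64(14.0)), (318, np.float64(634.0), np.float64(15.0)), (320, np.float64(635.0), np.float64(15.0)), (322, np.float64(636.0), np.float64(13.0)), (324, np.float64(636.0), np.float64(16.0))]
[(306, np.float64(626.0), np.float64(21.0)), (308, np.float64(627.0), np.float64(22.0)), (310, np.float64(628.0), np.float64(21.0)), (312, np.float64(629.0), np.float64(22.0)), (314, np.float64(632.0), np.float64(14.0)), (316, np.float64(633.0), np.float64(14.0)), (318, np.float64(634.0), np.float64(15.0)), (320, np.float64(635.0), np.float64(13.0)), (322, np.float64(636.0), np.float64(15.0)), (324, np.float64(637.0), np.float64(15.0))]
```

View pics/w5.png

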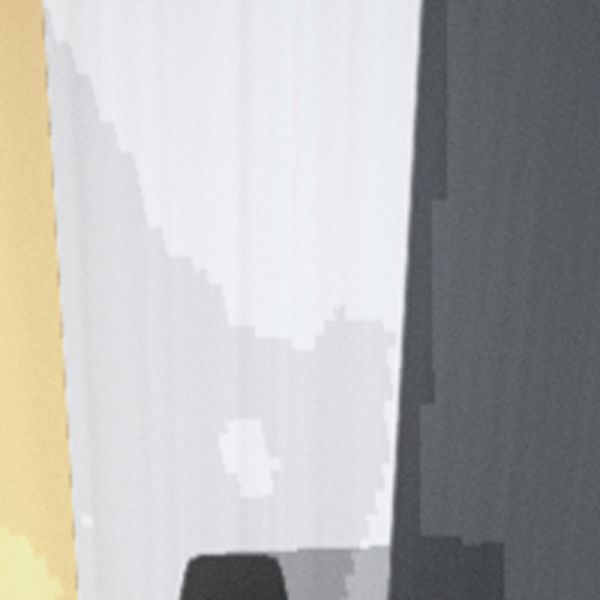

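The straightedge is flush, with no bench visible along its right edge (420,0)–(390,600). I'll relax the push, release and rise.

Emit:
play_rows:
  xyz:
    - [0,-1,-1]
    - [0,-2,-1.5]
    - [0,-2,-1.5]
    - [0,-2,-1.5]
    - [0,-2,-1.5]
    - [0,-2,-1.5]
    - [0,-2,-1.5]
    - [0,-2,-1.5]
    - [0,-2,-1.5]
    - [0,-2,-1.5]
  rot:
    - [0,0,0]
    - [0,0,0]
    - [0,0,0]
    - [0,0,0]
    - [0,0,0]
    - [0,0,0]
    - [0,0,0]
    - [0,0,0]
    - [0,0,0]
    - [0,0,0]
  grip: [0,0,0,0.1,0.25,0.4,0.5,0.5,0.5,0.5]

```text
time_s: 11.0
eef_pos: [0.5987, 0.0042, 0.0473]
eef_rot: [0.0, 0.723, 0.691, 0.0]
wrist_force: [0.2, -0.2, -1.1]
opening: 0.503
grasp_force: 0.0
```

Emit:
play_rows:
  xyz:
    - [0,0,0]
    - [0,0,-10]
    - [0,0,-25]
    - [0,0,-45]
    - [0,0,-80]
    - [0,0,-130]
    - [0,0,-180]
    - [0,0,-220]
    - [0,0,-220]
    - [0,0,-220]
  rot:
    - [0,0,0]
    - [0,0,0]
    - [0,0,0]
    - [0,0,0]
    - [0,0,0]
    - [0,0,0]
    - [0,0,0]
    - [0,0,0]
    - [0,0,0]
    - [0,0,0]
  grip: [0.5,0.5,0.5,0.5,0.5,0.5,0.5,0.5,0.5,0.5]

```text
time_s: 12.25
eef_pos: [0.5984, 0.0043, 0.2679]
eef_rot: [0.0, 0.722, 0.691, 0.0]
wrist_force: [-0.5, -0.0, -0.8]
opening: 0.499
grasp_force: 0.0
```

```bash
python3 - <<'E'
from h import *
import pickle
settle(5);o=readout.get_obs();print(o['eef_pos'],o['time_s'])
c=cam('wrist');pickle.dump(c,open('w6.pkl','wb'))
P=pts(c)
print('se',rect(c,(130,0,330,384),.018,.09,.022))
print('L',edge(c,.018,.09,.022,-.1,.12,0,(130,10,300,250),.5),'R',edge(c,.0185,.09,.022,-.1,.12,1,(130,10,400,250),.5,.66))
hsv=cv2.cvtColor(c['color'],cv2.COLOR_RGB2HSV);print('brd',rect(c,(0,0,250,384),.003,.013,.008))
go(.52,.30,.30,120)
t=cam('top');pickle.dump(t,open('t1.pkl','wb'))
print('top se',rect(t,[190,140,275,200],.018,.05,.022))
s=1/1.5625;B=lambda *b:[int(x*s) for x in b]
for b in (B(180,260,228,302),B(232,228,274,278)): print(rect(t,b,.01,.03,.02))
E
```

```text
[0.59804117 0.00425588 0.2660081 ] 12.5
se (array([596.89788818,   4.16378784]), (277.4126281738281, 59.7342529296875), 87.49687957763672, np.float64(0.021485035454522683))
L (np.float64(0.5668161073317705), np.float64(0.04446183843133505), np.float64(0.00039070248576251624), 159) R (np.float64(0.6266677481758485), np.float64(0.04334822735315102), np.float64(0.00038141310721319073), 159)
brd (array([422.34588623, -25.7460022 ]), (298.2825622558594, 81.20806121826172), -85.93608903884888, np.float64(0.007471251810532542))
xyz [292.0, -91.2, -33.5] rot [-0.002, -0.001, -0.568]
top se (array([600.31317139, -64.87237549]), (146.23367309570312, 73.14077758789062), 86.3714370727539, np.float64(0.02318232850498181))
(array([539.51293945, 403.13494873]), (91.56533813476562, 35.79658126831055), -56.9827995300293, np.float64(0.019873299967770652))
(array([611.72253418, 276.87710571]), (89.48118591308594, 35.66787338256836), -29.245384216308594, np.float64(0.019964908701374684))
```

Straightedge sits flush, yaw equal to the bed's. Now the brackets.

Emit:
play_rows:
  xyz:
    - [30,-9,-3]
    - [60,-18,-7]
    - [90,-27,-10]
    - [120,-37,-14]
    - [150,-46,-17]
    - [180,-55,-20]
    - [210,-65,-24]
    - [240,-74,-27]
    - [270,-84,-31]
    - [292,-91,-34]
  rot:
    - [0,0,-0.06]
    - [0,0,-0.12]
    - [0,0,-0.17]
    - [0,0,-0.23]
    - [0,0,-0.29]
    - [0,0,-0.35]
    - [0,0,-0.41]
    - [0,0,-0.46]
    - [0,0,-0.52]
    - [0,0,-0.57]
  grip: [0.7,0.7,0.7,0.7,0.7,0.7,0.7,0.7,0.7,0.7]

```text
time_s: 13.85
eef_pos: [0.52, 0.3012, 0.3011]
eef_rot: [-0.0, 0.498, 0.867, -0.0]
wrist_force: [0.3, 0.3, -0.1]
opening: 0.705
grasp_force: 0.0
```

```bash
cat >> h.py <<'E'
def comps(c,zlo,zhi,ztop,amin=200,lim=None):
    P=pts(c);m=(P[...,2]>zlo)&(P[...,2]<zhi)
    if lim: m&=(P[...,0]>lim[0])&(P[...,0]<lim[1])&(P[...,1]>lim[2])&(P[...,1]<lim[3])
    n,l,s,_=cv2.connectedComponentsWithStats(m.astype(np.uint8),connectivity=4)
    for i in range(1,n):
        if s[i,4]<amin: continue
        v,u=np.nonzero(l==i);W=np.array([ray(c,a,b,ztop)[:2] for a,b in zip(u,v)])
        (cx,cy),(w,h),a=cv2.minAreaRect((W*1000).astype(np.float32))
        if w<h:w,h,a=h,w,a-90
        col=np.median(c['color'][l==i],0)
        print('xy',round(cx,1),round(cy,1),'wh',round(w,1),round(h,1),'ang',round((a+90)%180-90,1),'z',np.median(P[l==i][:,2]).round(4),'col',col,'px',int(u.mean()),int(v.mean()))
E
python3 - <<'E'
from h import *
import pickle
settle(5);o=readout.get_obs();print(o['eef_pos'],o['time_s'])
c=cam('wrist');pickle.dump(c,open('w7.pkl','wb'))
comps(c,.011,.03,.02,lim=(.4,.75,.17,.55))
E
```

```text
[0.52064601 0.2993774  0.30084052] 14.1
xy 537.8 404.5 wh 89.9 32.4 ang -56.3 z 0.0195 col [182. 186. 184.] px 305 102
xy 733.2 495.3 wh 119.4 14.7 ang -73.0 z 0.0209 col [103. 105. 106.] px 454 116
xy 670.8 409.9 wh 117.4 22.0 ang -37.4 z 0.0116 col [ 79.   92.  134.5] px 384 149
xy 477.6 250.0 wh 89.4 33.6 ang 8.2 z 0.0193 col [ 70. 117.  65.] px 217 174
xy 610.7 280.3 wh 91.6 31.8 ang -29.6 z 0.0192 col [134. 135. 132.] px 301 199
```

```bash
python3 -c "
from h import *
go(.538,.4045,.020,123.7)"
```

```text
xyz [82.6, 67.9, 280.8] rot [-0.001, 0.0, -0.063]
```

Emit:
play_rows:
  xyz:
    - [28,22,20]
    - [55,45,60]
    - [83,68,100]
    - [83,68,150]
    - [83,68,200]
    - [83,68,240]
    - [83,68,265]
    - [83,68,281]
    - [83,68,281]
    - [83,68,281]
  rot:
    - [0,0,-0.063]
    - [0,0,-0.063]
    - [0,0,-0.063]
    - [0,0,-0.063]
    - [0,0,-0.063]
    - [0,0,-0.063]
    - [0,0,-0.063]
    - [0,0,-0.063]
    - [0,0,-0.063]
    - [0,0,-0.063]
  grip: [0.7,0.7,0.7,0.7,0.7,0.7,0.7,0.7,0.7,0.7]

```text
time_s: 15.4
eef_pos: [0.5388, 0.4061, 0.0217]
eef_rot: [0.001, 0.472, 0.882, 0.001]
wrist_force: [0.1, 0.4, 0.5]
opening: 0.697
grasp_force: 0.0
```

Emit:
play_rows:
  xyz:
    - [0,0,0]
    - [0,0,0]
    - [0,0,0]
    - [0,0,0]
    - [0,0,0]
    - [0,0,0]
    - [0,0,0]
    - [0,0,-10]
    - [0,0,-30]
    - [0,0,-60]
  rot:
    - [0,0,0]
    - [0,0,0]
    - [0,0,0]
    - [0,0,0]
    - [0,0,0]
    - [0,0,0]
    - [0,0,0]
    - [0,0,0]
    - [0,0,0]
    - [0,0,0]
  grip: [0.2,0.2,0.2,0.2,0.2,0.2,0.2,0.2,0.2,0.2]

```text
time_s: 16.65
eef_pos: [0.5369, 0.4054, 0.0806]
eef_rot: [-0.001, 0.471, 0.882, -0.001]
wrist_force: [0.3, 0.6, -2.2]
opening: 0.358
grasp_force: 60.2
```

```bash
python3 -c "
from h import *
go(.6774,.056,.13,177.5);go(.6774,.056,.055,177.5)"
```

```text
xyz [-368.6, -77.4, -49.3] rot [-0.002, -0.001, -0.938]
xyz [-368.6, -77.2, 25.7] rot [-0.002, -0.001, -0.938]
```

Emit:
play_rows:
  xyz:
    - [-20,-4,-25]
    - [-60,-13,-45]
    - [-110,-23,-49]
    - [-165,-35,-49]
    - [-220,-46,-49]
    - [-275,-58,-49]
    - [-325,-68,-49]
    - [-360,-76,-49]
    - [-369,-77,-49]
    - [-369,-77,-49]
  rot:
    - [0,0,-0.1]
    - [0,0,-0.2]
    - [0,0,-0.32]
    - [0,0,-0.44]
    - [0,0,-0.56]
    - [0,0,-0.68]
    - [0,0,-0.8]
    - [0,0,-0.9]
    - [0,0,-0.938]
    - [0,0,-0.938]
  grip: [0.2,0.2,0.2,0.2,0.2,0.2,0.2,0.2,0.2,0.2]

```text
time_s: 17.9
eef_pos: [0.679, 0.0552, 0.1302]
eef_rot: [0.0, 0.023, 1.0, 0.0]
wrist_force: [-0.1, 0.0, -3.4]
opening: 0.36
grasp_force: 60.3
```

```bash
python3 - <<'E'
from h import *
settle(3);o=readout.get_obs();print(o['eef_pos'],o['time_s'],o['opening'],o['grasp_force'])
c=cam('wrist');comps(c,.018,.09,.022,800);save(c,'w8',s=1.3)
go(.6774,.056,.045,177.5);go(.6774,.056,.0365,177.5)
E
```

```text
[0.6783544  0.057068   0.12969516] 18.05 0.35627059312734183 60.29165714979172
xy 597.4 3.9 wh 278.2 58.9 ang 87.4 z 0.0214 col [229. 229. 232.] px 187 102
xy 629.3 266.6 wh 50.2 33.1 ang -29.6 z 0.0197 col [181. 186. 188.] px 496 135
xy 756.7 264.9 wh 109.3 48.1 ang 35.6 z 0.0547 col [34. 91. 48.] px 473 261
xy 789.1 -147.3 wh 125.7 30.5 ang -57.0 z 0.0482 col [106. 108. 110.] px 66 308
xy 813.4 -206.4 wh 77.6 27.5 ang -18.0 z 0.0288 col [41. 37. 30.] px 9 327
xy 827.0 293.9 wh 131.8 52.9 ang 51.8 z 0.0419 col [88. 87. 91.] px 483 325
xyz [0.9, -1.3, 84.6] rot [0.0, -0.0, 0.0]
xyz [0.9, -1.3, 93.1] rot [0.0, -0.0, 0.0]
```

View pics/w8.png

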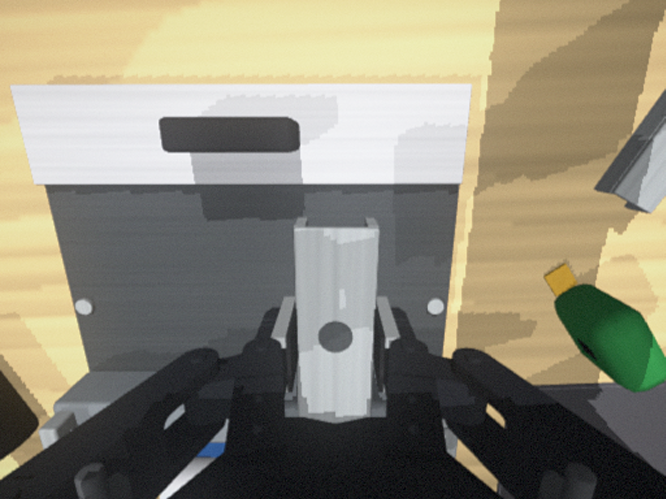

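Bracket at (335,320), held square. Straightedge flush at (240,150) with the bed edge at row 185. Lowering.

Emit:
play_rows:
  xyz:
    - [0,-1,15]
    - [0,-1,35]
    - [0,-1,55]
    - [0,-1,72]
    - [0,-1,82]
    - [0,-1,88]
    - [0,-1,91]
    - [0,-1,91]
    - [0,-1,91]
    - [0,-1,91]
  rot:
    - [0,0,0]
    - [0,0,0]
    - [0,0,0]
    - [0,0,0]
    - [0,0,0]
    - [0,0,0]
    - [0,0,0]
    - [0,0,0]
    - [0,0,0]
    - [0,0,0]
  grip: [0.2,0.2,0.2,0.2,0.2,0.2,0.2,0.2,0.2,0.2]

```text
time_s: 19.35
eef_pos: [0.679, 0.0552, 0.0389]
eef_rot: [0.0, 0.022, 1.0, -0.0]
wrist_force: [-0.1, -0.7, -2.5]
opening: 0.359
grasp_force: 60.3
```

```bash
cat >> h.py <<'E'
def ends(c):
    "wrist, yaw 177.5: profile along tool x through TCP; print transitions of height near straightedge/bracket"
    P=pts(c);T=T_tool();L=(P-T[:3,3])@T[:3,:3]   # tool coords
    m=(abs(L[...,1])<.012)&(P[...,2]>.025);a=L[m][:,0]
    s=(abs(L[...,1])<.06)&(abs(L[...,1])>.02)&(P[...,2]>.0185)&(P[...,2]<.03)&(L[...,0]>.03);b=L[s][:,0]
    k=L[m];k=k[(k[:,2]<.02)]
    print('bracket end toolx',np.percentile(a[a<.09],99.5),'top z',np.median(P[m&(L[...,0]<.05)&(L[...,0]>.01)][:,2]),'se edge toolx',np.percentile(b,.5) if len(b) else None,len(a),len(b))
E
python3 - <<'E'
from h import *
settle(3);o=readout.get_obs();print(o['eef_pos'],o['time_s'],o['opening'],o['wrist_force'])
c=cam('wrist');ends(c);save(c,'w9',crop=(150,0,400,300),s=2)
E
```

```text
[0.67876619 0.05523836 0.03855658] 19.5 0.35807795378969465 [ 0.48808395 -0.12052101 -2.92367398]
bracket end toolx 0.07446792333144153 top z 0.10049169683181955 se edge toolx 0.04903045491174408 13852 16956
```

View pics/w9.png

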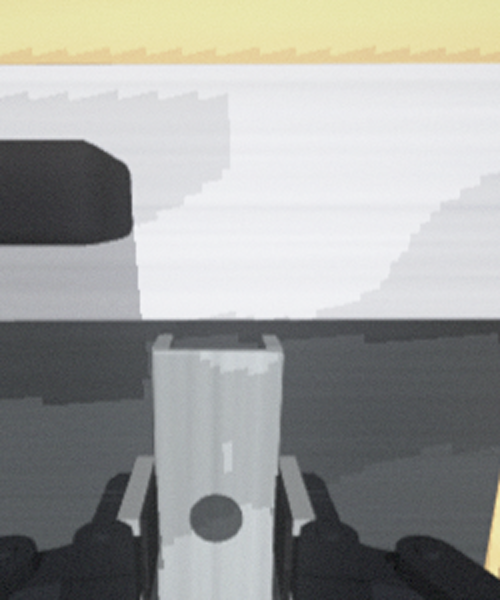

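```bash
python3 - <<'E'
from h import *
c=cam('wrist');T=T_tool()
P=pts(c);print([(v,*(((P[v,258]-T[:3,3])@T[:3,:3])[0:1]*1000).round(1),(P[v,258,2]*1000).round(1)) for v in range(150,190,2)])
for v,z in ((174.5,.038),(160,.022)): print((T[:3,:3].T@(ray(c,258,v,z)-T[:3,3]))*1000)
E
```

```text
[(150, np.float64(54.5), np.float64(21.6)), (152, np.float64(53.3), np.float64(20.9)), (154, np.float64(52.4), np.float64(21.6)), (156, np.float64(51.3), np.float64(21.3)), (158, np.float64(50.3), np.float64(21.6)), (160, np.float64(49.0), np.float64(20.1)), (162, np.float64(47.0), np.float64(15.2)), (164, np.float64(45.8), np.float64(14.6)), (166, np.float64(44.8), np.float64(15.5)), (168, np.float64(43.6), np.float64(14.7)), (170, np.float64(42.2), np.float64(13.7)), (172, np.float64(41.1), np.float64(13.7)), (174, np.float64(40.2), np.float64(15.0)), (176, np.float64(43.9), np.float64(35.1)), (178, np.float64(43.3), np.float64(36.4)), (180, np.float64(42.2), np.float64(36.0)), (182, np.float64(41.4), np.float64(36.8)), (184, np.float64(40.1), np.float64(35.8)), (186, np.float64(39.0), np.float64(35.5)), (188, np.float64(38.2), np.float64(35.9))]
[45.36280803  0.09930688  0.39917722]
[49.33512996  0.14904143 16.3985396 ]
```

Emit:
play_rows:
  xyz:
    - [1,0,0]
    - [2,0,0]
    - [3,0,0]
    - [3.3,0,0]
    - [3.3,0,0.5]
    - [3.3,0,1.5]
    - [3.3,0,2]
    - [3.3,0,2]
    - [3.3,0,2]
    - [3.3,0,2]
  rot:
    - [0,0,0]
    - [0,0,0]
    - [0,0,0]
    - [0,0,0]
    - [0,0,0]
    - [0,0,0]
    - [0,0,0]
    - [0,0,0]
    - [0,0,0]
    - [0,0,0]
  grip: [0.2,0.2,0.2,0.2,0.2,0.2,0.2,0.2,0.2,0.2]

```text
time_s: 20.85
eef_pos: [0.6754, 0.0554, 0.037]
eef_rot: [0.0, 0.022, 1.0, -0.0]
wrist_force: [-3.7, -0.2, 5.9]
opening: 0.359
grasp_force: 61.1
```

```bash
python3 - <<'E'
from h import *
settle(2);o=readout.get_obs();print(o['eef_pos'],o['time_s'],o['opening'],o['wrist_force'])
c=cam('wrist');T=T_tool()
P=pts(c)
for u in (240,258,275):print([(v,*(((P[v,u]-T[:3,3])@T[:3,:3])[0:1]*1000).round(1),(P[v,u,2]*1000).round(1)) for v in range(150,184,2)])
E
```

```text
[0.67544092 0.05539045 0.03703059] 20.95 0.3527536103397942 [-3.8765095  -0.18397404  5.6457264 ]
[(150, np.float64(54.8), np.float64(22.0)), (152, np.float64(53.6), np.float64(20.7)), (154, np.float64(52.7), np.float64(21.9)), (156, np.float64(51.6), np.float64(21.3)), (158, np.float64(50.6), np.float64(21.7)), (160, np.float64(49.4), np.float64(20.9)), (162, np.float64(48.7), np.float64(22.8)), (164, np.float64(47.3), np.float64(20.8)), (166, np.float64(46.5), np.float64(22.3)), (168, np.float64(44.1), np.float64(15.9)), (170, np.float64(42.3), np.float64(12.8)), (172, np.float64(41.5), np.float64(14.0)), (174, np.float64(40.7), np.float64(15.4)), (176, np.float64(44.1), np.float64(34.2)), (178, np.float64(43.0), np.float64(33.8)), (180, np.float64(42.1), np.float64(34.2)), (182, np.float64(41.3), np.float64(34.9))]
[(150, np.float64(54.7), np.float64(21.6)), (152, np.float64(53.6), np.float64(20.9)), (154, np.float64(52.6), np.float64(21.4)), (156, np.float64(51.5), np.float64(20.9)), (158, np.float64(50.6), np.float64(21.8)), (160, np.float64(49.6), np.float64(21.8)), (162, np.fl
[... 493 characters left out ...]
at64(21.6)), (152, np.float64(53.6), np.float64(20.9)), (154, np.float64(52.6), np.float64(21.2)), (156, np.float64(51.9), np.float64(23.2)), (158, np.float64(50.3), np.float64(20.1)), (160, np.float64(49.7), np.float64(22.7)), (162, np.float64(48.5), np.float64(21.6)), (164, np.float64(47.4), np.float64(21.2)), (166, np.float64(46.6), np.float64(22.5)), (168, np.float64(43.8), np.float64(14.5)), (170, np.float64(42.7), np.float64(14.7)), (172, np.float64(41.4), np.float64(13.7)), (174, np.float64(40.8), np.float64(15.9)), (176, np.float64(43.9), np.float64(33.7)), (178, np.float64(43.1), np.float64(34.3)), (180, np.float64(42.3), np.float64(35.2)), (182, np.float64(41.2), np.float64(34.6))]
```

The bracket is down with a gap of about 1 mm. Releasing.

Emit:
play_rows:
  xyz:
    - [0,0,-1]
    - [0,0,-1]
    - [0,0,-1]
    - [0,0,-1]
    - [0,0,-1]
    - [0,0,-5]
    - [0,0,-20]
    - [0,0,-45]
    - [0,0,-80]
    - [0,0,-120]
  rot:
    - [0,0,0]
    - [0,0,0]
    - [0,0,0]
    - [0,0,0]
    - [0,0,0]
    - [0,0,0]
    - [0,0,0]
    - [0,0,0]
    - [0,0,0]
    - [0,0,0]
  grip: [0.36,0.45,0.55,0.6,0.6,0.6,0.6,0.6,0.6,0.6]

```text
time_s: 22.25
eef_pos: [0.6752, 0.0554, 0.1582]
eef_rot: [0.0, 0.022, 1.0, 0.0]
wrist_force: [-0.3, 0.6, 0.0]
opening: 0.595
grasp_force: 0.0
```

```bash
python3 - <<'E'
from h import *
settle(4);o=readout.get_obs();print(o['eef_pos'],o['time_s'])
c=cam('wrist');comps(c,.018,.09,.022,500,(.5,.7,-.2,.2));comps(c,.028,.04,.035,500,(.6,.76,-.2,.2))
go(.6107,.2803,.12,150.4);go(.6107,.2803,.020,150.4)
E
```

```text
[0.67627978 0.05531959 0.15865561] 22.45
xy 597.8 3.9 wh 278.4 59.5 ang 87.4 z 0.0214 col [231. 232. 234.] px 197 105
xy 668.2 56.0 wh 75.1 33.3 ang -3.6 z 0.0344 col [199. 204. 207.] px 257 177
xy 675.5 55.4 wh 89.9 31.6 ang -3.6 z 0.0344 col [198. 203. 206.] px 257 186
xyz [74.4, 221.9, 36.8] rot [0.0, 0.001, 0.473]
xyz [74.4, 221.9, 136.8] rot [0.0, 0.001, 0.473]
```

Emit:
play_rows:
  xyz:
    - [12,37,3]
    - [24,74,7]
    - [36,111,12]
    - [48,148,20]
    - [60,185,28]
    - [74,222,40]
    - [74,222,85]
    - [74,222,120]
    - [74,222,137]
    - [74,222,137]
  rot:
    - [0,0,0.08]
    - [0,0,0.16]
    - [0,0,0.24]
    - [0,0,0.32]
    - [0,0,0.4]
    - [0,0,0.473]
    - [0,0,0.473]
    - [0,0,0.473]
    - [0,0,0.473]
    - [0,0,0.473]
  grip: [0.7,0.7,0.7,0.7,0.7,0.7,0.7,0.7,0.7,0.7]

```text
time_s: 23.75
eef_pos: [0.6102, 0.28, 0.0178]
eef_rot: [-0.001, 0.256, 0.967, -0.001]
wrist_force: [0.2, 0.4, 0.7]
opening: 0.7
grasp_force: 0.0
```

Emit:
play_rows:
  xyz:
    - [0,0,0]
    - [0,0,0]
    - [0,0,0]
    - [0,0,0]
    - [0,0,0]
    - [0,0,0]
    - [0,0,0]
    - [0,0,-10]
    - [0,0,-40]
    - [0,0,-100]
  rot:
    - [0,0,0]
    - [0,0,0]
    - [0,0,0]
    - [0,0,0]
    - [0,0,0]
    - [0,0,0]
    - [0,0,0]
    - [0,0,0]
    - [0,0,0]
    - [0,0,0]
  grip: [0.2,0.2,0.2,0.2,0.2,0.2,0.2,0.2,0.2,0.2]

```text
time_s: 25.0
eef_pos: [0.6082, 0.2796, 0.1169]
eef_rot: [-0.003, 0.256, 0.967, -0.002]
wrist_force: [0.5, 1.0, -1.6]
opening: 0.363
grasp_force: 60.2
```

```bash
python3 - <<'E'
from h import *
o=readout.get_obs();print(o['eef_pos'],o['wrist_force'])
go(.6705,-.0565,.13,177.5)
E
```

```text
[0.60824537 0.27963229 0.11686154] [ 0.5495148   0.99077449 -1.56919355]
xyz [-220.2, -261.5, -13.0] rot [-0.004, -0.007, -0.473]
```

Emit:
play_rows:
  xyz:
    - [-30,-35,-13]
    - [-60,-71,-18]
    - [-90,-105,-18]
    - [-120,-140,-18]
    - [-150,-176,-18]
    - [-180,-211,-18]
    - [-210,-246,-18]
    - [-224,-261,-18]
    - [-224,-261,-18]
    - [-224,-261,-18]
  rot:
    - [0,0,-0.06]
    - [0,0,-0.12]
    - [0,0,-0.18]
    - [0,0,-0.25]
    - [0,0,-0.32]
    - [0,0,-0.4]
    - [0,0,-0.473]
    - [0,0,-0.473]
    - [0,0,-0.473]
    - [0,0,-0.473]
  grip: [0.2,0.2,0.2,0.2,0.2,0.2,0.2,0.2,0.2,0.2]

```text
time_s: 26.25
eef_pos: [0.6765, -0.0556, 0.137]
eef_rot: [-0.0, 0.022, 1.0, 0.0]
wrist_force: [-0.1, 0.4, -2.8]
opening: 0.359
grasp_force: 60.3
```

```bash
python3 - <<'E'
from h import *
settle(3);o=readout.get_obs();print(o['eef_pos'],o['wrist_force'],o['opening'])
c=cam('wrist');save(c,'w10',s=1.3)
comps(c,.018,.09,.022,800,(.5,.66,-.2,.2));comps(c,.08,.15,o['eef_pos'][2],300)
go(.6745,-.0565,.036,177.5)
E
```

```text
[ 0.67666662 -0.0554385   0.13722266] [ 0.04720424  0.70991041 -1.14510431] 0.35909226239074404
xy 614.6 2.6 wh 278.7 93.1 ang 87.3 z 0.0217 col [221. 222. 224.] px 326 102
xy 671.8 -57.0 wh 91.1 59.7 ang 17.7 z 0.1353 col [180. 185. 187.] px 257 245
xyz [2.2, -1.0, 101.3] rot [0.0, -0.0, 0.001]
```

View pics/w10.png

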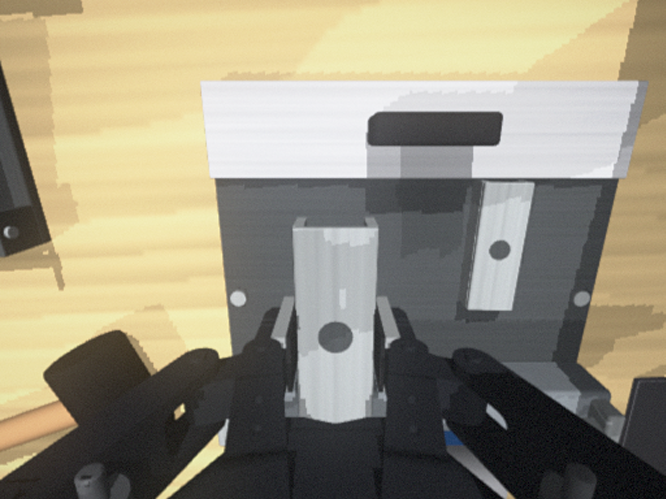

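First bracket is butted at (505,245); the held one at (335,320) is square. Lowering.

Emit:
play_rows:
  xyz:
    - [2,-1,15]
    - [2,-1,35]
    - [2,-1,55]
    - [2,-1,75]
    - [2,-1,90]
    - [2,-1,98]
    - [2,-1,101]
    - [2,-1,101]
    - [2,-1,101]
    - [2,-1,101]
  rot:
    - [0,0,0]
    - [0,0,0]
    - [0,0,0]
    - [0,0,0]
    - [0,0,0]
    - [0,0,0]
    - [0,0,0]
    - [0,0,0]
    - [0,0,0]
    - [0,0,0]
  grip: [0.2,0.2,0.2,0.2,0.2,0.2,0.2,0.2,0.2,0.2]

```text
time_s: 27.7
eef_pos: [0.6752, -0.0582, 0.0368]
eef_rot: [0.0, 0.022, 1.0, -0.0]
wrist_force: [0.0, -0.5, -1.7]
opening: 0.36
grasp_force: 60.3
```

```bash
cat > pr.py <<'E'
from h import *
settle(2);o=readout.get_obs();print(o['eef_pos'],o['time_s'],o['opening'],o['wrist_force'])
c=cam('wrist');T=T_tool()
P=pts(c)
for u in (245,258,271):print([(v,*(((P[v,u]-T[:3,3])@T[:3,:3])[0:1]*1000).round(1),(P[v,u,2]*1000).round(1)) for v in range(152,184,2)])
E
python3 pr.py
```

```text
[ 0.67505278 -0.05813757  0.03653288] 27.8 0.35811780733757964 [ 0.08190209  0.05056669 -1.62640606]
[(152, np.float64(53.7), np.float64(21.8)), (154, np.float64(52.6), np.float64(21.5)), (156, np.float64(51.5), np.float64(20.7)), (158, np.float64(50.5), np.float64(21.2)), (160, np.float64(48.2), np.float64(14.4)), (162, np.float64(47.1), np.float64(14.2)), (164, np.float64(46.1), np.float64(14.6)), (166, np.float64(44.8), np.float64(13.8)), (168, np.float64(43.8), np.float64(14.1)), (170, np.float64(42.6), np.float64(14.1)), (172, np.float64(41.6), np.float64(14.7)), (174, np.float64(40.4), np.float64(14.1)), (176, np.float64(44.2), np.float64(34.4)), (178, np.float64(43.3), np.float64(34.8)), (180, np.float64(42.1), np.float64(34.0)), (182, np.float64(41.1), np.float64(34.1))]
[(152, np.float64(53.6), np.float64(21.1)), (154, np.float64(52.6), np.float64(21.5)), (156, np.float64(51.6), np.float64(21.4)), (158, np.float64(50.6), np.float64(21.6)), (160, np.float64(48.1), np.float64(13.8)), (162, np.float64(47.0), np.float64(13.7)), (164, np.float64(46.1), np.float64(14.6)), (166, np
[... 367 characters left out ...]
t64(35.4))]
[(152, np.float64(53.6), np.float64(20.9)), (154, np.float64(52.6), np.float64(21.3)), (156, np.float64(51.5), np.float64(20.8)), (158, np.float64(50.6), np.float64(21.5)), (160, np.float64(48.4), np.float64(15.1)), (162, np.float64(47.1), np.float64(14.5)), (164, np.float64(46.1), np.float64(14.9)), (166, np.float64(44.9), np.float64(14.4)), (168, np.float64(43.9), np.float64(14.7)), (170, np.float64(42.8), np.float64(14.9)), (172, np.float64(41.3), np.float64(13.2)), (174, np.float64(40.6), np.float64(15.2)), (176, np.float64(44.3), np.float64(34.8)), (178, np.float64(43.4), np.float64(35.4)), (180, np.float64(42.5), np.float64(35.5)), (182, np.float64(41.5), np.float64(35.4))]
```

Emit:
play_rows:
  xyz:
    - [1,0,0]
    - [2,0,0]
    - [3,0,0]
    - [4,0,0]
    - [4,0,0.5]
    - [4,0,1]
    - [4,0,1.5]
    - [4,0,1.5]
    - [4,0,1.5]
    - [4,0,1.5]
  rot:
    - [0,0,0]
    - [0,0,0]
    - [0,0,0]
    - [0,0,0]
    - [0,0,0]
    - [0,0,0]
    - [0,0,0]
    - [0,0,0]
    - [0,0,0]
    - [0,0,0]
  grip: [0.2,0.2,0.2,0.2,0.2,0.2,0.2,0.2,0.2,0.2]

```text
time_s: 29.1
eef_pos: [0.6708, -0.0579, 0.0363]
eef_rot: [-0.0, 0.022, 1.0, -0.0]
wrist_force: [-5.9, 0.9, 10.5]
opening: 0.36
grasp_force: 61.8
```

```bash
python3 pr.py
```

```text
[ 0.67080108 -0.05790271  0.03624342] 29.2 0.3572619258728967 [-6.24956579  1.19761796  8.51546577]
[(152, np.float64(53.7), np.float64(21.0)), (154, np.float64(52.7), np.float64(21.3)), (156, np.float64(51.9), np.float64(22.5)), (158, np.float64(50.9), np.float64(22.8)), (160, np.float64(49.6), np.float64(20.9)), (162, np.float64(48.6), np.float64(21.7)), (164, np.float64(47.5), np.float64(21.3)), (166, np.float64(46.5), np.float64(21.7)), (168, np.float64(44.0), np.float64(14.4)), (170, np.float64(42.9), np.float64(14.9)), (172, np.float64(41.7), np.float64(14.1)), (174, np.float64(44.3), np.float64(30.4)), (176, np.float64(44.4), np.float64(34.8)), (178, np.float64(43.6), np.float64(35.4)), (180, np.float64(42.3), np.float64(34.0)), (182, np.float64(41.4), np.float64(34.6))]
[(152, np.float64(53.7), np.float64(20.9)), (154, np.float64(52.8), np.float64(21.6)), (156, np.float64(51.7), np.float64(21.1)), (158, np.float64(50.4), np.float64(20.1)), (160, np.float64(49.8), np.float64(22.1)), (162, np.float64(48.5), np.float64(20.8)), (164, np.float64(47.5), np.float64(21.0)), (166, np.
[... 366 characters left out ...]
t64(34.1))]
[(152, np.float64(53.9), np.float64(22.1)), (154, np.float64(52.7), np.float64(21.1)), (156, np.float64(51.7), np.float64(21.3)), (158, np.float64(50.6), np.float64(21.1)), (160, np.float64(49.7), np.float64(21.8)), (162, np.float64(48.8), np.float64(22.5)), (164, np.float64(47.3), np.float64(20.2)), (166, np.float64(46.5), np.float64(21.3)), (168, np.float64(43.8), np.float64(13.8)), (170, np.float64(43.0), np.float64(15.2)), (172, np.float64(41.5), np.float64(13.3)), (174, np.float64(44.9), np.float64(32.9)), (176, np.float64(44.2), np.float64(34.1)), (178, np.float64(43.1), np.float64(33.7)), (180, np.float64(42.1), np.float64(33.6)), (182, np.float64(41.2), np.float64(33.9))]
```

Gap about 1 mm. Releasing and rising.

Emit:
play_rows:
  xyz:
    - [0,0,-1.5]
    - [0,0,-1.5]
    - [0,0,-1.5]
    - [0,0,-1.5]
    - [0,0,-1.5]
    - [0,0,-5]
    - [0,0,-20]
    - [0,0,-50]
    - [0,0,-100]
    - [0,0,-150]
  rot:
    - [0,0,0]
    - [0,0,0]
    - [0,0,0]
    - [0,0,0]
    - [0,0,0]
    - [0,0,0]
    - [0,0,0]
    - [0,0,0]
    - [0,0,0]
    - [0,0,0]
  grip: [0.36,0.45,0.55,0.6,0.6,0.6,0.6,0.6,0.6,0.6]

```text
time_s: 30.5
eef_pos: [0.6709, -0.0579, 0.1874]
eef_rot: [0.0, 0.022, 1.0, -0.0]
wrist_force: [0.1, -0.7, -0.5]
opening: 0.599
grasp_force: 0.0
```

```bash
cat > chk.py <<'E'
from h import *
import pickle
settle(4);o=readout.get_obs();print(o['eef_pos'],o['time_s'])
c=cam('wrist');pickle.dump(c,open('chk.pkl','wb'))
comps(c,.0185,.027,.022,500,(.5,.645,-.2,.2));comps(c,.028,.045,.035,500,(.6,.76,-.2,.2))
E
python3 chk.py; python3 - <<'E'
from h import *
c=cam('top')
comps(c,.028,.09,.05,30,(.5,.72,-.42,-.2))
hsv=cv2.cvtColor(c['color'],cv2.COLOR_RGB2HSV);P=pts(c)
m=((hsv[...,0]>15)&(hsv[...,0]<35)&(hsv[...,1]>150)&(P[...,2]>.03)).astype(np.uint8)
m|=((P[...,2]>.03)&(hsv[...,2]<70)).astype(np.uint8)*0
n,l,s,_=cv2.connectedComponentsWithStats(m)
for i in range(1,n):
    if s[i,4]<30: continue
    q=P[l==i];print(s[i],q.mean(0).round(4),q.min(0).round(3),q.max(0).round(3))
go(.56,-.24,.26,90)
E
```

```text
[ 0.6719211  -0.05814792  0.18765228] 30.7
xy 605.7 3.1 wh 278.8 75.1 ang 87.4 z 0.0216 col [233. 233. 235.] px 313 105
xy 675.4 53.7 wh 89.3 34.0 ang -3.6 z 0.0346 col [202. 207. 209.] px 364 178
xy 670.6 -57.9 wh 88.4 31.7 ang -2.8 z 0.0344 col [201. 207. 209.] px 257 178
xy 606.7 -317.8 wh 116.4 91.8 ang 0.2 z 0.0534 col [141. 115.  43.] px 308 164
[300 154  18  25 435] [ 0.5966 -0.3179  0.0559] [ 0.546 -0.353  0.032] [ 0.647 -0.284  0.084]
[404 203  14  19 203] [ 0.4112 -0.7184  0.0511] [ 0.38  -0.747  0.03 ] [ 0.452 -0.158  1.675]
[312 251  15  19 212] [ 0.2247 -0.3599  0.05  ] [ 0.19  -0.387  0.03 ] [ 0.399 -0.158  1.675]
xyz [102.2, -186.9, -75.8] rot [-0.001, -0.001, 1.527]
```

Emit:
play_rows:
  xyz:
    - [0,30,-10]
    - [0,60,-20]
    - [0,90,-30]
    - [0,120,-40]
    - [0,150,-50]
    - [0,180,-60]
    - [0,210,-63]
    - [0,240,-63]
    - [0,262,-63]
    - [0,262,-63]
  rot:
    - [0,0,0]
    - [0,0,0]
    - [0,0,0]
    - [0,0,0]
    - [0,0,0]
    - [0,0,0]
    - [0,0,0]
    - [0,0,0]
    - [0,0,0]
    - [0,0,0]
  grip: [0,0,0,0,0,0,0,0,0,0]

```text
time_s: 32.05
eef_pos: [0.6816, 0.2052, 0.2463]
eef_rot: [-0.001, 0.021, 1.0, -0.0]
wrist_force: [-0.5, 0.8, -0.3]
opening: 0.0
grasp_force: 0.0
```

```bash
python3 - <<'E'
from h import *
import pickle
settle(4);o=readout.get_obs();print(o['eef_pos'],o['time_s'])
c=cam('wrist');pickle.dump(c,open('w11.pkl','wb'));save(c,'w11',s=1.3)
hsv=cv2.cvtColor(c['color'],cv2.COLOR_RGB2HSV);P=pts(c)
m=((hsv[...,0]>15)&(hsv[...,0]<35)&(hsv[...,1]>150)&(P[...,2]>.025)&(P[...,2]<.1)&(abs(P[...,1]+.318)<.06)&(P[...,0]<.7)).astype(np.uint8)
m=cv2.morphologyEx(m,cv2.MORPH_CLOSE,np.ones((9,9)))
n,l,s,_=cv2.connectedComponentsWithStats(m);i=1+np.argmax(s[1:,4]);q=P[l==i];q=q[(q[:,2]>.025)&(q[:,2]<.1)]
A=np.c_[q[:,:2],np.ones(len(q))];k,*_=np.linalg.lstsq(A,q[:,2],rcond=None);print('plane',k,s[i])
print(cv2.minAreaRect((q[:,:2]*1000).astype(np.float32)),np.percentile(q,[1,99],axis=0))
E
```

```text
[0.68240695 0.2025821  0.24745462] 32.25Traceback (most recent call last):
  File "<stdin>", line 8, in <module>
    return _wrapfunc(a, 'argmax', axis=axis, out=out, **kwds)
    return bound(*args, **kwds)
ValueError: attempt to get argmax of an empty sequence
```

View pics/w11.png

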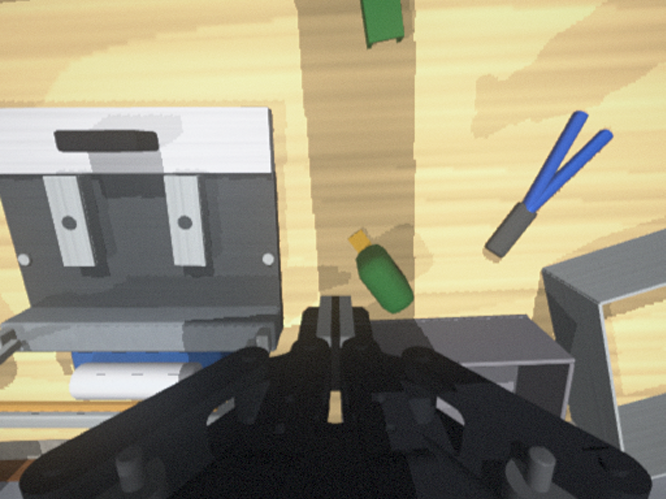

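I used the wrong y sign: tool y is +y world here. No contact, and both brackets at (70,220) and (185,220) still look butted. Going to the pedal side.

Emit:
play_rows:
  xyz:
    - [0,-52,0]
    - [0,-104,0]
    - [0,-156,0]
    - [0,-208,0]
    - [0,-260,0]
    - [0,-312,0]
    - [0,-364,0]
    - [0,-416,0]
    - [0,-468,0]
    - [0,-522,0]
  rot:
    - [0,0,0]
    - [0,0,0]
    - [0,0,0]
    - [0,0,0]
    - [0,0,0]
    - [0,0,0]
    - [0,0,0]
    - [0,0,0]
    - [0,0,0]
    - [0,0,0]
  grip: [0,0,0,0,0,0,0,0,0,0]

```text
time_s: 33.55
eef_pos: [0.6587, -0.3202, 0.2481]
eef_rot: [0.0, 0.022, 1.0, -0.0]
wrist_force: [0.3, -0.1, -0.7]
opening: 0.0
grasp_force: 0.0
```

```bash
python3 - <<'E'
from h import *
import pickle
settle(6);o=readout.get_obs();print(o['eef_pos'],o['time_s'])
c=cam('wrist');pickle.dump(c,open('w11.pkl','wb'));save(c,'w12',s=1.3)
hsv=cv2.cvtColor(c['color'],cv2.COLOR_RGB2HSV);P=pts(c)
m=((hsv[...,0]>15)&(hsv[...,0]<35)&(hsv[...,1]>150)&(P[...,2]>.025)&(P[...,2]<.1)&(abs(P[...,1]+.318)<.06)&(P[...,0]<.7)).astype(np.uint8)
m=cv2.morphologyEx(m,cv2.MORPH_CLOSE,np.ones((9,9)))
n,l,s,_=cv2.connectedComponentsWithStats(m);i=1+np.argmax(s[1:,4]);q=P[l==i];q=q[(q[:,2]>.025)&(q[:,2]<.1)]
A=np.c_[q[:,:2],np.ones(len(q))];k,*_=np.linalg.lstsq(A,q[:,2],rcond=None);print('plane',k,s[i])
print(cv2.minAreaRect((q[:,:2]*1000).astype(np.float32)),np.percentile(q,[1,99],axis=0))
E
```

```text
[ 0.6592626  -0.3172638   0.24774237] 33.85
plane [-0.37179218 -0.00063118  0.27626476] [ 219   66   67   98 5882]
((595.3075561523438, -317.6366882324219), (105.64209747314453, 69.1819076538086), 0.16275402903556824) [[ 0.54386451 -0.35145317  0.03608295]
 [ 0.64655309 -0.2838638   0.07357598]]
```

View pics/w12.png

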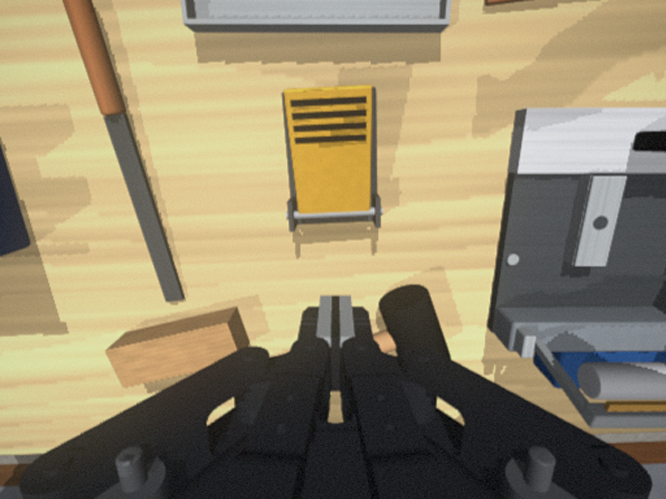

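Largest pedal at (330,150) with its free end toward the robot, ribs at rows 100–140. Pad point about (0.567, -0.318, 0.066).

```bash
python3 -c "
from h import *
go(.567,-.3178,.10,177.5);go(.567,-.3178,.056,177.5)"
```

```text
xyz [92.4, -5.1, 147.9] rot [0.0, 0.0, 0.001]
xyz [92.4, -5.2, 191.9] rot [0.0, 0.0, 0.001]
```

Emit:
play_rows:
  xyz:
    - [20,-1,25]
    - [45,-2,60]
    - [70,-3,90]
    - [92,-3,120]
    - [92,-3,140]
    - [92,-3,150]
    - [92,-3,158]
    - [92,-3,166]
    - [92,-3,174]
    - [92,-3,182]
  rot:
    - [0,0,0]
    - [0,0,0]
    - [0,0,0]
    - [0,0,0]
    - [0,0,0]
    - [0,0,0]
    - [0,0,0]
    - [0,0,0]
    - [0,0,0]
    - [0,0,0]
  grip: [0,0,0,0,0,0,0,0,0,0]

```text
time_s: 35.15
eef_pos: [0.5681, -0.3175, 0.0671]
eef_rot: [0.0, 0.022, 1.0, -0.001]
wrist_force: [-4.2, 0.3, 7.9]
opening: -0.005
grasp_force: 3.3
```

Emit:
play_rows:
  xyz:
    - [0,0,4]
    - [0,0,7]
    - [0,0,9]
    - [0,0,11]
    - [0,0,11]
    - [0,0,11]
    - [0,0,11]
    - [0,0,11]
    - [0,0,11]
    - [0,0,11]
  rot:
    - [0,0,0]
    - [0,0,0]
    - [0,0,0]
    - [0,0,0]
    - [0,0,0]
    - [0,0,0]
    - [0,0,0]
    - [0,0,0]
    - [0,0,0]
    - [0,0,0]
  grip: [0,0,0,0,0,0,0,0,0,0]

```text
time_s: 36.4
eef_pos: [0.5675, -0.3176, 0.058]
eef_rot: [-0.0, 0.022, 1.0, -0.001]
wrist_force: [-9.9, 3.8, 20.4]
opening: 0.0
grasp_force: 9.6
```

Emit:
play_rows:
  xyz:
    - [0,0,1]
    - [0,0,1]
    - [0,0,1]
    - [0,0,1]
    - [0,0,1]
    - [0,0,1]
    - [0,0,1]
    - [0,0,1]
    - [0,0,1]
    - [0,0,1]
  rot:
    - [0,0,0]
    - [0,0,0]
    - [0,0,0]
    - [0,0,0]
    - [0,0,0]
    - [0,0,0]
    - [0,0,0]
    - [0,0,0]
    - [0,0,0]
    - [0,0,0]
  grip: [0,0,0,0,0,0,0,0,0,0]

```text
time_s: 37.65
eef_pos: [0.5675, -0.3176, 0.0579]
eef_rot: [-0.0, 0.022, 1.0, -0.001]
wrist_force: [-12.0, 6.1, 25.8]
opening: -0.004
grasp_force: 12.3
```

```bash
python3 - <<'E'
from h import *
c=cam('top');P=pts(c)
comps(c,.028,.06,.035,20,(.6,.76,-.13,.13));comps(c,.017,.06,.022,60,(.5,.64,-.2,.2))
print(readout.get_obs()['wrist_force'])
save(c,'t2',crop=(180,70,350,210),s=4)
E
```

```text
xy 670.2 54.6 wh 73.5 32.5 ang 0.2 z 0.0344 col [90. 93. 92.] px 215 148
xy 668.6 -60.5 wh 84.2 43.0 ang -15.0 z 0.0346 col [120.5 125.  123.5] px 244 148
xy 605.1 2.3 wh 279.6 75.5 ang 87.6 z 0.0224 col [133. 134. 131.] px 229 165
[-12.39711187   5.15257262  25.35816065]
```

View pics/t2.png

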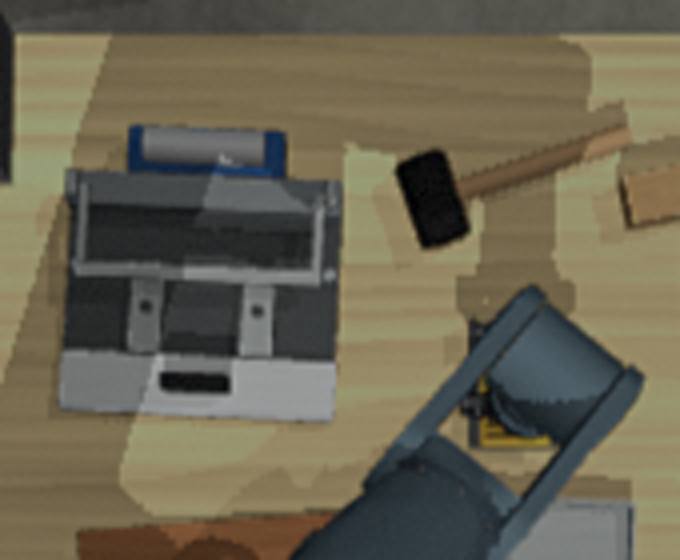

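The marking bar is down over the brackets' rear ends at (200,270) and everything is flush. Letting the pedal up.

Emit:
play_rows:
  xyz:
    - [0,0,-3]
    - [0,0,-7]
    - [0,0,-12]
    - [0,0,-17]
    - [0,0,-22]
    - [0,0,-28]
    - [0,0,-40]
    - [0,0,-70]
    - [0,0,-110]
    - [0,0,-150]
  rot:
    - [0,0,0]
    - [0,0,0]
    - [0,0,0]
    - [0,0,0]
    - [0,0,0]
    - [0,0,0]
    - [0,0,0]
    - [0,0,0]
    - [0,0,0]
    - [0,0,0]
  grip: [0,0,0,0,0,0,0,0,0,0]

```text
time_s: 38.95
eef_pos: [0.566, -0.3161, 0.2041]
eef_rot: [-0.002, 0.022, 1.0, 0.001]
wrist_force: [-0.4, 0.0, 0.4]
opening: 0.001
grasp_force: 0.0
```

```bash
python3 - <<'E'
from h import *
go(.672,-.02,.22,177.5)
E
```

```text
xyz [-92.8, 300.5, -15.7] rot [0.002, -0.003, -0.0]
```

Emit:
play_rows:
  xyz:
    - [-10,35,-16]
    - [-20,70,-16]
    - [-31,105,-16]
    - [-42,140,-16]
    - [-54,175,-16]
    - [-65,210,-16]
    - [-76,245,-16]
    - [-87,280,-16]
    - [-93,300,-16]
    - [-93,300,-16]
  rot:
    - [0,0,0]
    - [0,0,0]
    - [0,0,0]
    - [0,0,0]
    - [0,0,0]
    - [0,0,0]
    - [0,0,0]
    - [0,0,0]
    - [0,0,0]
    - [0,0,0]
  grip: [0.6,0.6,0.6,0.6,0.6,0.6,0.6,0.6,0.6,0.6]

```text
time_s: 40.2
eef_pos: [0.6731, -0.0201, 0.2193]
eef_rot: [-0.001, 0.021, 1.0, -0.0]
wrist_force: [-1.2, 0.0, 0.2]
opening: 0.6
grasp_force: 0.0
```

```bash
python3 chk.py; python3 - <<'E'
from h import *
c=cam('top')
comps(c,.028,.09,.05,30,(.5,.72,-.42,-.2)); comps(c,.012,.035,.025,60,(.3,.52,-.47,-.19))
go(.6706,-.058,.10,177.3);go(.6706,-.058,.036,177.3)
E
```

```text
[ 0.67310717 -0.02244412  0.21967396] 40.4
xy 597.6 3.6 wh 278.7 58.6 ang 87.3 z 0.0215 col [236. 236. 239.] px 276 106
xy 675.6 54.5 wh 89.9 33.0 ang -3.6 z 0.0345 col [202.  207.  209.5] px 323 173
xy 670.7 -57.5 wh 88.8 32.1 ang -2.6 z 0.0343 col [201. 207. 209.] px 227 173
xy 606.7 -317.8 wh 116.4 91.8 ang 0.2 z 0.0534 col [140. 115.  43.] px 308 164
xy 420.4 -302.8 wh 188.2 134.8 ang 87.5 z 0.024 col [121.5 122.5 117. ] px 294 213
xy 418.1 -369.9 wh 136.8 135.9 ang 89.7 z 0.0248 col [117. 117. 114.] px 330 205
xyz [1.0, -35.7, 119.8] rot [-0.0, -0.0, 0.002]
xyz [1.0, -35.7, 183.8] rot [-0.0, -0.0, 0.002]
```

Emit:
play_rows:
  xyz:
    - [1,-18,10]
    - [1,-36,30]
    - [1,-36,80]
    - [1,-36,120]
    - [1,-36,150]
    - [1,-36,170]
    - [1,-36,180]
    - [1,-36,184]
    - [1,-36,184]
    - [1,-36,184]
  rot:
    - [0,0,0]
    - [0,0,0]
    - [0,0,0]
    - [0,0,0]
    - [0,0,0]
    - [0,0,0]
    - [0,0,0]
    - [0,0,0]
    - [0,0,0]
    - [0,0,0]
  grip: [0.6,0.6,0.6,0.6,0.6,0.6,0.6,0.6,0.6,0.6]

```text
time_s: 41.75
eef_pos: [0.6718, -0.0571, 0.0371]
eef_rot: [0.001, 0.022, 1.0, -0.0]
wrist_force: [-0.1, -0.5, 0.1]
opening: 0.597
grasp_force: 0.0
```

Emit:
play_rows:
  xyz:
    - [0,0,0]
    - [0,0,0]
    - [0,0,0]
    - [0,0,0]
    - [0,0,0]
    - [0,0,0]
    - [0,0,0]
    - [0,0,-10]
    - [0,0,-50]
    - [0,0,-100]
  rot:
    - [0,0,0]
    - [0,0,0]
    - [0,0,0]
    - [0,0,0]
    - [0,0,0]
    - [0,0,0]
    - [0,0,0]
    - [0,0,0]
    - [0,0,0]
    - [0,0,0]
  grip: [0.2,0.2,0.2,0.2,0.2,0.2,0.2,0.2,0.2,0.2]

```text
time_s: 43.0
eef_pos: [0.6693, -0.0565, 0.135]
eef_rot: [-0.002, 0.022, 1.0, 0.001]
wrist_force: [0.5, -0.6, -2.0]
opening: 0.362
grasp_force: 59.9
```

```bash
python3 - <<'E'
from h import *
o=readout.get_obs();print(o['wrist_force'])
go(.4195,-.372,.13,177.5)
E
```

```text
[ 0.45662945 -0.62278806 -2.02924091]
xyz [235.7, -326.1, 5.7] rot [0.001, -0.004, -0.0]
```

Emit:
play_rows:
  xyz:
    - [25,-35,-10]
    - [50,-70,-15]
    - [75,-105,-15]
    - [101,-140,-15]
    - [126,-175,-15]
    - [151,-210,-15]
    - [177,-245,-15]
    - [202,-280,-10]
    - [225,-312,0]
    - [236,-326,6]
  rot:
    - [0,0,0]
    - [0,0,0]
    - [0,0,0]
    - [0,0,0]
    - [0,0,0]
    - [0,0,0]
    - [0,0,0]
    - [0,0,0]
    - [0,0,0]
    - [0,0,0]
  grip: [0.2,0.2,0.2,0.2,0.2,0.2,0.2,0.2,0.2,0.2]

```text
time_s: 44.25
eef_pos: [0.4193, -0.3733, 0.1293]
eef_rot: [-0.0, 0.023, 1.0, 0.0]
wrist_force: [-0.5, 0.1, -2.4]
opening: 0.355
grasp_force: 60.0
```

```bash
python3 - <<'E'
from h import *
settle(3);o=readout.get_obs();print(o['eef_pos'],o['opening'])
c=cam('wrist');P=pts(c)
comps(c,.012,.032,.025,100,(.3,.52,-.5,-.15))
go(.4195,-.372,.0285,177.5)
E
```

```text
[ 0.42048694 -0.37198079  0.12939517] 0.3585690551211242
xy 418.6 -323.2 wh 229.5 134.2 ang 87.3 z 0.0238 col [144. 147. 145.] px 341 182
xyz [1.6, -0.6, 101.2] rot [0.001, 0.0, -0.0]
```

Emit:
play_rows:
  xyz:
    - [1,0,25]
    - [1,0,50]
    - [1,0,75]
    - [1,0,92]
    - [1,0,99]
    - [1,0,101]
    - [1,0,102]
    - [1,0,102]
    - [1,0,102]
    - [1,0,102]
  rot:
    - [0,0,0]
    - [0,0,0]
    - [0,0,0]
    - [0,0,0]
    - [0,0,0]
    - [0,0,0]
    - [0,0,0]
    - [0,0,0]
    - [0,0,0]
    - [0,0,0]
  grip: [0.2,0.2,0.2,0.2,0.2,0.2,0.2,0.2,0.2,0.2]

```text
time_s: 45.7
eef_pos: [0.4199, -0.3724, 0.0281]
eef_rot: [0.0, 0.022, 1.0, -0.0]
wrist_force: [1.1, 0.1, -3.3]
opening: 0.36
grasp_force: 60.0
```

Emit:
play_rows:
  xyz:
    - [0,0,0]
    - [0,0,0]
    - [0,0,0]
    - [0,0,0]
    - [0,0,-5]
    - [0,0,-20]
    - [0,0,-50]
    - [0,0,-100]
    - [0,0,-140]
    - [0,0,-170]
  rot:
    - [0,0,0]
    - [0,0,0]
    - [0,0,0]
    - [0,0,0]
    - [0,0,0]
    - [0,0,0]
    - [0,0,0]
    - [0,0,0]
    - [0,0,0]
    - [0,0,0]
  grip: [0.36,0.45,0.55,0.6,0.6,0.6,0.6,0.6,0.6,0.6]

```text
time_s: 46.95
eef_pos: [0.4204, -0.3728, 0.2014]
eef_rot: [0.001, 0.022, 1.0, -0.001]
wrist_force: [-0.2, -0.9, 0.6]
opening: 0.598
grasp_force: 0.0
```

```bash
python3 - <<'E'
from h import *
settle(3)
c=cam('top');comps(c,.028,.045,.035,20,(.6,.76,-.13,.13))
go(.6756,.0548,.20,176.5)
c=cam('wrist');comps(c,.018,.04,.024,100,(.37,.47,-.43,-.22))
E
```

```text
xy 675.3 54.3 wh 89.8 32.3 ang -4.0 z 0.035 col [91. 94. 93.] px 216 146
xyz [-236.6, 438.0, -1.6] rot [-0.002, 0.001, 0.017]
xy 419.2 -372.1 wh 90.0 31.7 ang -3.0 z 0.0234 col [161. 165. 167.] px 257 175
```

Emit:
play_rows:
  xyz:
    - [-24,44,0]
    - [-48,88,0]
    - [-72,132,0]
    - [-96,176,0]
    - [-120,220,0]
    - [-144,264,0]
    - [-168,308,0]
    - [-192,352,0]
    - [-216,396,0]
    - [-237,438,0]
  rot:
    - [0,0,0.017]
    - [0,0,0.017]
    - [0,0,0.017]
    - [0,0,0.017]
    - [0,0,0.017]
    - [0,0,0.017]
    - [0,0,0.017]
    - [0,0,0.017]
    - [0,0,0.017]
    - [0,0,0.017]
  grip: [0.6,0.6,0.6,0.6,0.6,0.6,0.6,0.6,0.6,0.6]

```text
time_s: 48.45
eef_pos: [0.6755, 0.0567, 0.1955]
eef_rot: [-0.002, 0.03, 1.0, 0.0]
wrist_force: [-0.1, -0.5, -0.4]
opening: 0.599
grasp_force: 0.0
```

```bash
python3 chk.py; python3 - <<'E'
from h import *
go(.6758,.055,.036,176.4)
E
```

```text
[0.6748522  0.05586227 0.19550812] 48.65
xy 597.6 3.9 wh 278.5 59.7 ang 87.5 z 0.0214 col [235. 236. 238.] px 204 109
xy 675.3 55.4 wh 88.6 31.8 ang -3.6 z 0.0344 col [199. 204. 207.] px 257 180
xyz [-1.5, 0.2, 159.9] rot [-0.0, -0.003, 0.003]
```

Emit:
play_rows:
  xyz:
    - [0,0,30]
    - [0,0,70]
    - [0,0,105]
    - [0,0,130]
    - [0,0,147]
    - [0,0,156]
    - [0,0,160]
    - [0,0,160]
    - [0,0,160]
    - [0,0,160]
  rot:
    - [0,0,0]
    - [0,0,0]
    - [0,0,0]
    - [0,0,0]
    - [0,0,0]
    - [0,0,0]
    - [0,0,0]
    - [0,0,0]
    - [0,0,0]
    - [0,0,0]
  grip: [0.6,0.6,0.6,0.6,0.6,0.6,0.6,0.6,0.6,0.6]

```text
time_s: 49.95
eef_pos: [0.6763, 0.055, 0.0385]
eef_rot: [0.001, 0.03, 1.0, -0.0]
wrist_force: [0.6, 0.2, -0.1]
opening: 0.599
grasp_force: 0.0
```

Emit:
play_rows:
  xyz:
    - [0,0,0]
    - [0,0,0]
    - [0,0,0]
    - [0,0,0]
    - [0,0,0]
    - [0,0,0]
    - [0,0,0]
    - [0,0,-10]
    - [0,0,-50]
    - [0,0,-110]
  rot:
    - [0,0,0]
    - [0,0,0]
    - [0,0,0]
    - [0,0,0]
    - [0,0,0]
    - [0,0,0]
    - [0,0,0]
    - [0,0,0]
    - [0,0,0]
    - [0,0,0]
  grip: [0.2,0.2,0.2,0.2,0.2,0.2,0.2,0.2,0.2,0.2]

```text
time_s: 51.2
eef_pos: [0.6734, 0.0551, 0.1458]
eef_rot: [-0.003, 0.03, 1.0, 0.0]
wrist_force: [0.8, -0.7, -1.8]
opening: 0.359
grasp_force: 60.2
```

```bash
python3 - <<'E'
from h import *
o=readout.get_obs();print(o['wrist_force'],o['eef_pos'])
go(.4195,-.275,.145,177.5);go(.4195,-.275,.0285,177.5)
E
```

```text
[ 0.77537905 -0.70003042 -1.81643817] [0.67338117 0.05506379 0.14577087]
xyz [233.3, -344.9, 2.3] rot [0.0, -0.007, -0.017]
xyz [232.5, -344.9, 118.8] rot [0.0, -0.007, -0.017]
```

Emit:
play_rows:
  xyz:
    - [25,-36,-5]
    - [50,-73,-5]
    - [75,-110,-5]
    - [100,-147,-5]
    - [125,-184,-5]
    - [150,-221,-5]
    - [175,-258,-5]
    - [200,-295,-3]
    - [225,-332,0]
    - [235,-345,2]
  rot:
    - [0,0,-0.017]
    - [0,0,-0.017]
    - [0,0,-0.017]
    - [0,0,-0.017]
    - [0,0,-0.017]
    - [0,0,-0.017]
    - [0,0,-0.017]
    - [0,0,-0.017]
    - [0,0,-0.017]
    - [0,0,-0.017]
  grip: [0.2,0.2,0.2,0.2,0.2,0.2,0.2,0.2,0.2,0.2]

```text
time_s: 52.45
eef_pos: [0.4187, -0.2765, 0.1456]
eef_rot: [-0.0, 0.023, 1.0, 0.0]
wrist_force: [0.3, -0.3, -1.8]
opening: 0.358
grasp_force: 60.3
```

```bash
python3 - <<'E'
from h import *
settle(3)
o=readout.get_obs();print(o['opening'],o['eef_pos'])
go(.4195,-.275,.0285,177.5)
E
```

```text
0.3569595214528148 [ 0.41997785 -0.27497529  0.1455928 ]
xyz [0.4, -0.2, 117.1] rot [0.001, -0.0, -0.002]
```

Emit:
play_rows:
  xyz:
    - [0,0,30]
    - [0,0,60]
    - [0,0,85]
    - [0,0,103]
    - [0,0,112]
    - [0,0,116]
    - [0,0,118]
    - [0,0,118]
    - [0,0,118]
    - [0,0,118]
  rot:
    - [0,0,0]
    - [0,0,0]
    - [0,0,0]
    - [0,0,0]
    - [0,0,0]
    - [0,0,0]
    - [0,0,0]
    - [0,0,0]
    - [0,0,0]
    - [0,0,0]
  grip: [0.2,0.2,0.2,0.2,0.2,0.2,0.2,0.2,0.2,0.2]

```text
time_s: 53.85
eef_pos: [0.4204, -0.2754, 0.0281]
eef_rot: [0.0, 0.022, 1.0, -0.0]
wrist_force: [1.2, 0.2, -2.6]
opening: 0.357
grasp_force: 60.3
```

Emit:
play_rows:
  xyz:
    - [0,0,0]
    - [0,0,0]
    - [0,0,0]
    - [0,0,0]
    - [0,0,-5]
    - [0,0,-20]
    - [0,0,-50]
    - [0,0,-100]
    - [0,0,-140]
    - [0,0,-170]
  rot:
    - [0,0,0]
    - [0,0,0]
    - [0,0,0]
    - [0,0,0]
    - [0,0,0]
    - [0,0,0]
    - [0,0,0]
    - [0,0,0]
    - [0,0,0]
    - [0,0,0]
  grip: [0.36,0.45,0.55,0.55,0.55,0.55,0.55,0.55,0.55,0.55]

```text
time_s: 55.1
eef_pos: [0.4208, -0.2756, 0.2012]
eef_rot: [0.001, 0.022, 1.0, -0.001]
wrist_force: [0.2, 0.7, -0.1]
opening: 0.554
grasp_force: 0.0
```

```bash
python3 - <<'E'
from h import *
settle(3)
c=cam('wrist');comps(c,.018,.04,.024,100,(.37,.47,-.43,-.22))
go(.56,.004,.20,87.5)
E
```

```text
xy 419.6 -275.1 wh 89.0 31.8 ang -2.7 z 0.0234 col [169. 173. 175.] px 258 173
xy 418.9 -370.9 wh 89.6 33.2 ang -2.6 z 0.0232 col [169. 173. 175.] px 174 176
xyz [-127.2, 285.1, -1.4] rot [-0.0, 0.002, 1.571]
```

Emit:
play_rows:
  xyz:
    - [-13,29,0]
    - [-26,57,0]
    - [-39,86,0]
    - [-52,115,0]
    - [-65,143,0]
    - [-78,171,0]
    - [-91,200,0]
    - [-104,228,0]
    - [-117,257,0]
    - [-127,285,0]
  rot:
    - [0,0,0.16]
    - [0,0,0.32]
    - [0,0,0.48]
    - [0,0,0.64]
    - [0,0,0.8]
    - [0,0,0.96]
    - [0,0,1.12]
    - [0,0,1.28]
    - [0,0,1.44]
    - [0,0,1.571]
  grip: [0.55,0.55,0.55,0.55,0.55,0.55,0.55,0.55,0.55,0.55]

```text
time_s: 56.55
eef_pos: [0.5591, 0.0053, 0.1961]
eef_rot: [-0.001, 0.724, 0.69, -0.001]
wrist_force: [-0.3, -0.5, -0.1]
opening: 0.545
grasp_force: 0.0
```

```bash
python3 - <<'E'
from h import *
settle(6)
o=readout.get_obs();print(o['eef_pos'])
c=cam('wrist');comps(c,.0185,.09,.022,500,(.5,.645,-.2,.2));comps(c,.05,.075,.062,100,(.5,.65,-.1,.1));comps(c,.003,.014,.008,500,(.33,.5,-.2,.2))
go(.598,.0043,.0455,87.5)
E
```

```text
[0.55892069 0.00348676 0.19695121]
xy 596.7 3.9 wh 276.9 59.7 ang 87.5 z 0.0215 col [238. 239. 241.] px 292 148
xy 596.0 4.9 wh 69.7 18.8 ang 87.5 z 0.061 col [73. 72. 71.] px 296 182
xy 420.8 -3.6 wh 253.6 80.9 ang -85.9 z 0.0075 col [153. 104.  70.] px 138 165
xyz [2.7, 39.1, 151.6] rot [-0.001, 0.0, -0.0]
```

Emit:
play_rows:
  xyz:
    - [1,20,20]
    - [3,39,45]
    - [3,39,80]
    - [3,39,110]
    - [3,39,132]
    - [3,39,145]
    - [3,39,152]
    - [3,39,152]
    - [3,39,152]
    - [3,39,152]
  rot:
    - [0,0,0]
    - [0,0,0]
    - [0,0,0]
    - [0,0,0]
    - [0,0,0]
    - [0,0,0]
    - [0,0,0]
    - [0,0,0]
    - [0,0,0]
    - [0,0,0]
  grip: [0.55,0.55,0.55,0.55,0.55,0.55,0.55,0.55,0.55,0.55]

```text
time_s: 58.15
eef_pos: [0.5993, 0.0053, 0.0466]
eef_rot: [0.001, 0.722, 0.691, 0.0]
wrist_force: [-0.2, 0.5, 0.9]
opening: 0.549
grasp_force: 0.0
```

Emit:
play_rows:
  xyz:
    - [0,0,0]
    - [0,0,0]
    - [0,0,0]
    - [0,0,0]
    - [0,0,0]
    - [0,0,0]
    - [0,0,0]
    - [0,-2,-8]
    - [0,-4,-25]
    - [0,-4,-35]
  rot:
    - [0,0,0]
    - [0,0,0]
    - [0,0,0]
    - [0,0,0]
    - [0,0,0]
    - [0,0,0]
    - [0,0,0]
    - [0,0,0]
    - [0,0,0]
    - [0,0,0]
  grip: [0,0,0,0,0,0,0,0,0,0]

```text
time_s: 59.4
eef_pos: [0.595, 0.0055, 0.082]
eef_rot: [0.0, 0.722, 0.691, 0.0]
wrist_force: [-0.2, -0.0, -6.8]
opening: 0.206
grasp_force: 59.2
```

```bash
python3 - <<'E'
from h import *
o=readout.get_obs();print(o['wrist_force'],o['eef_pos'])
go(.423,-.0257,.083,94.1)
E
```

```text
[-0.23348655 -0.04507733 -6.77812907] [0.59497451 0.00552142 0.08202021]
xyz [-38.8, -170.4, -1.1] rot [0.001, 0.0, -0.116]
```

Emit:
play_rows:
  xyz:
    - [-4,-18,-5]
    - [-9,-40,-5]
    - [-15,-65,-5]
    - [-20,-90,-5]
    - [-26,-115,-5]
    - [-32,-140,-5]
    - [-37,-162,-3]
    - [-39,-170,-1]
    - [-39,-170,-1]
    - [-39,-170,-1]
  rot:
    - [0,0,-0.02]
    - [0,0,-0.04]
    - [0,0,-0.06]
    - [0,0,-0.08]
    - [0,0,-0.1]
    - [0,0,-0.116]
    - [0,0,-0.116]
    - [0,0,-0.116]
    - [0,0,-0.116]
    - [0,0,-0.116]
  grip: [0,0,0,0,0,0,0,0,0,0]

```text
time_s: 60.65
eef_pos: [0.4245, -0.0262, 0.0824]
eef_rot: [0.001, 0.681, 0.732, 0.0]
wrist_force: [0.0, 1.1, -8.0]
opening: 0.201
grasp_force: 59.9
```

```bash
python3 - <<'E'
from h import *
settle(3)
o=readout.get_obs();print(o['wrist_force'],o['eef_pos'],o['opening'])
c=cam('wrist');comps(c,.045,.075,.06,500);comps(c,.003,.014,.008,300,(.33,.5,-.2,.2))
save(c,'w13',s=1.3)
go(.423,-.0257,.0545,94.1)
E
```

```text
[-1.57869122e-01 -1.56368356e-03 -7.77927385e+00] [ 0.42395815 -0.02601722  0.08198435] 0.1972701388602829
xy 419.1 28.5 wh 135.3 58.5 ang -85.9 z 0.0572 col [221. 222. 226.] px 257 108
xy 379.2 17.9 wh 185.7 1.7 ang -85.9 z 0.007 col [121.   96.   76.5] px 200 125
xyz [0.3, -0.7, 27.4] rot [0.0, 0.0, 0.001]
```

View pics/w13.png

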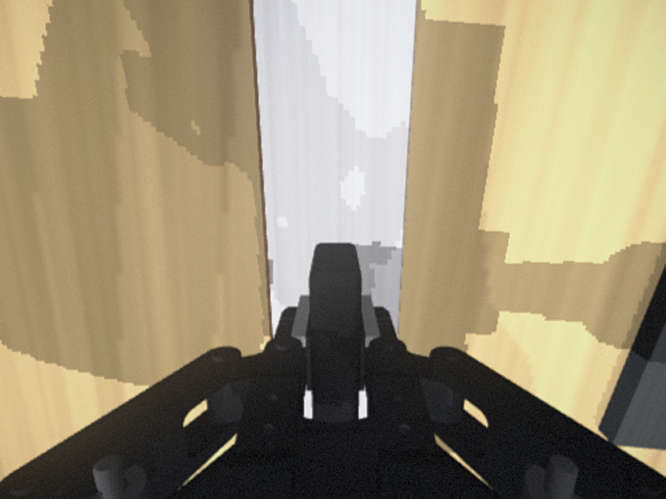

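The straightedge is parallel over the board (thin board margin at (258,100)). Lowering and releasing.

Emit:
play_rows:
  xyz:
    - [0,0,6]
    - [0,0,13]
    - [0,0,19]
    - [0,0,23]
    - [0,0,26]
    - [0,0,28]
    - [0,0,28.5]
    - [0,0,28.5]
    - [0,0,28.5]
    - [0,0,28.5]
  rot:
    - [0,0,0]
    - [0,0,0]
    - [0,0,0]
    - [0,0,0]
    - [0,0,0]
    - [0,0,0]
    - [0,0,0]
    - [0,0,0]
    - [0,0,0]
    - [0,0,0]
  grip: [0,0,0,0,0,0,0,0,0,0]

```text
time_s: 62.1
eef_pos: [0.4232, -0.0259, 0.0541]
eef_rot: [-0.0, 0.681, 0.732, -0.0]
wrist_force: [-5.7, 1.0, 6.0]
opening: 0.199
grasp_force: 61.7
```

Emit:
play_rows:
  xyz:
    - [0,0,0]
    - [0,0,0]
    - [0,0,0]
    - [0,0,0]
    - [0,0,-5]
    - [0,0,-20]
    - [0,0,-50]
    - [0,0,-100]
    - [0,0,-160]
    - [0,0,-210]
  rot:
    - [0,0,0]
    - [0,0,0]
    - [0,0,0]
    - [0,0,0]
    - [0,0,0]
    - [0,0,0]
    - [0,0,0]
    - [0,0,0]
    - [0,0,0]
    - [0,0,0]
  grip: [0.25,0.35,0.5,0.5,0.5,0.5,0.5,0.5,0.5,0.5]

```text
time_s: 63.35
eef_pos: [0.4233, -0.026, 0.2669]
eef_rot: [0.001, 0.681, 0.732, 0.001]
wrist_force: [0.7, 0.1, -0.2]
opening: 0.502
grasp_force: 0.0
```

```bash
python3 - <<'E'
from h import *
settle(6)
o=readout.get_obs();print(o['eef_pos'],o['time_s'])
c=cam('wrist');comps(c,.022,.09,.03,500,(.3,.5,-.2,.2));comps(c,.003,.09,.008,300,(.33,.5,-.25,.2))
comps(c,.02,.04,.024,100,(.36,.48,-.44,-.2))
t=cam('top');comps(t,.028,.09,.05,30,(.5,.72,-.42,-.2));comps(t,.02,.045,.03,60,(.3,.5,-.2,.2));comps(t,.016,.035,.024,30,(.38,.46,-.43,-.22))
E
```

```text
[ 0.42248864 -0.02572933  0.26263662] 63.65
xy 422.2 -27.7 wh 277.1 59.7 ang -85.9 z 0.0295 col [219. 219. 222.] px 258 153
xy 420.9 -28.4 wh 302.3 79.5 ang -85.9 z 0.0292 col [173. 170. 173.] px 257 149
xy 433.2 -223.9 wh 129.3 52.1 ang -12.1 z 0.0155 col [95. 96. 96.] px 257 281
xy 425.1 -208.9 wh 108.5 7.4 ang -2.5 z 0.0236 col [167.5 171.  172.5] px 252 282
xy 419.2 -271.8 wh 89.7 34.3 ang -5.1 z 0.0229 col [172. 177. 178.] px 245 314
xy 606.7 -317.8 wh 116.4 91.8 ang 0.2 z 0.0535 col [136. 111.  41.] px 308 164
xy 429.4 -111.4 wh 113.8 59.8 ang -85.9 z 0.0296 col [146. 149. 149.] px 257 207
xy 419.4 -273.8 wh 76.6 32.1 ang 0.0 z 0.0237 col [121. 125. 124.] px 297 210
xy 420.0 -374.2 wh 76.6 32.2 ang -0.1 z 0.0244 col [121. 125. 123.] px 321 210
```

```bash
python3 -c "
from h import *
print(ctrl.hand_in())"
```

```text
the job is handed in; nothing more can be done
None
```

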